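# Gate the tube feeder and load it

## Robot

A 7-joint arm with a two-finger parallel gripper is mounted at the origin on a cart in front of the work surface, level with it; the furniture and walls round the work are solid. World frame = base frame: x ahead of the robot, y to its left, z up, the work surface at z = 0. Lengths are in m, angles in rad, forces in N, time in s.
With the tool pointing down it reaches from about 0.35 to 0.9 m from the base axis. Payload 8.1 kg.
Tool frame: the origin (TCP) lies at the very end of the fingers, on their centre line; the grasp point (between the pads) lies grip_point_offset behind it (grip_point_offset is the distance from the TCP to the grasp point, in m); z points along the fingers, y is the direction in which the jaws open and shut (so a half turn about z gives the same grasp; the last joint's range is limited). The gripper opens to 92 mm and grips with 3 to 60 N. Pads are 19 mm wide; open, the fingers measure 130 mm over their backs; the gripper's body (75 mm by 190 mm) begins 47 mm behind the grasp point.
Start: joints at [1.074, 0.434, 0.025, 1.573, -0.012, 1.134, -0.075], TCP at [0.24, -0.577, 0.227] pointing down, gripper open.
Joint ranges: [-2.62, 2.62], [-0.44, 2.09], [-1.27, 1.32], [0.08, 2.57], [-1.32, 4.46], [0.12, 2], [-2.74, 2.74]. Speed limits (rad/s): [2.22, 2.22, 3.01, 3.01, 3.14, 3.14, 3.14].

## Interface

Orientations are given as a rotation vector (axis times angle).
In Python, from cell import * gives the robot as it stands.
- The arm moves only by the tool drive_tool, never from a script. Its argument "increments" is a list of rows, each an object of numbers: "grip": the gripper's target within -1 to 1 (shut at 1, half-way at 0, fully open at -1); "tx", "ty", "tz": the shift along the world's x, y, z normalised to -1 to 1, where 1 is 400 mm; "turn": the turn about the world's z normalised to -1 to 1, where 1 is 60 degrees. In form: [{"grip": .., "tx": .., "ty": .., "tz": .., "turn": ..}, ...]. A call has 1 to 20 rows; each row is the pose to reach, as a shift and turn from the pose measured when the call began; what a row does not reach only later rows make up. A row lasts 1/10 s, in which the tool goes at most 50 mm and 8.59 degrees, less where a joint would pass 70% of its speed; a pose out of reach is approached as far as the arm can. A call with a number of a shift or a turn outside -1 to 1 is refused whole. A call with a gripper value outside its range is refused whole. The fingers move at their own pace and stop on an object; "newtons" is the grip in N (left out, the last holds). Time passes only in rows, so rows that repeat a pose let the fingers close. It gives the time, the measured TCP pose, the force and the opening at its end, in the units of the state.
- observe(): the state, without advancing time (a new reading comes with each control period).
- get_image(name): name is "scene" or "top"; returns the picture (420x560x3 uint8, red, green, blue); there is no depth.
- camera_info(name): a dict with "fx", "fy", "cx", "cy" (pixels), "distortion" ([k1, k2, p1, p2, k3] as OpenCV has them; the pictures are not rectified), "eye" and "rotation" of the camera in the world. Camera axes: x right, y down, z forward; pixel columns grow to the right and rows downward; lengths in m; the calibration is good to about 2 mm. A picture is of the moment at which its call begins. camera_info takes no time and is no camera call.
- sign_off(): hands the job in, once; it reports no verdict.
The state is a dict: "clock": time; "joints": joint angles; "dq": joint speeds; "joint_efforts": joint torques, N m; "position": TCP position; "ee_rot": TCP orientation; "force": force on the tool from outside, world axes, zero at the start; "ft_torque": the same for the moment, N m; "width": opening from 0.0 (shut) to 1.0 (fully open).
Only numpy, scipy, OpenCV 4.12 (cv2) and the standard library are available. Lean on these libraries where they do the work, as an engineer would, in place of code of your own. Each camera call takes 0.05 s, during which the arm holds its last target. There are 200 camera calls.

## Task

Get the tube feeder ready: take the gate out of its parking stand, hook it over the free left part of the feeder's rail and slide it along the rail, without lifting it off, until its middle is at the pointer. Then lay every tube from the spill tray on the lane behind the gate, on its side across the lane with the cap to the left, so that they all lie at rest in one layer and none rolls out. Leave the beaker and the tape roll alone.

Things in the scene. Friction and masses are not known exactly. Their poses are not given: they have to be found in the camera images.
- feeder: tube feeder fixed to the worktop: grey base plate 6 mm thick, a white sloping lane, and across the lane's low end two level steel bars along y between posts at y = -82 and +195 mm. Origin on the worktop under the lane; z up, +x up the slope (away from the robot), +y left. The lower bar (8 mm thick, x = -115, z = 18 mm) backs the gate's plate
- rail (a point): point on the axis of the upper bar (the rail, 10 mm thick, level, along the feeder's y), above the lane's middle line: x = -115, y = 0, z = 85 mm of the feeder. The rail crosses the lane from y = -70 to +70 mm; its free left part, with nothing but the base plate behind it, is y = 80 to 185 mm
- ramp: the white lane. Origin mid low edge of its surface (x = -96, z = 28 mm of the feeder); x up the slope (8 degrees, 200 mm to the end wall), y along the rail, z square to the surface. Side walls (inside at y = -70, +70) and end wall stand 14 mm high; the low end is open: tubes roll out under the rail unless the gate hangs there. The hung gate's face is about 8 mm below the low edge
- pointer: the mark: small dark upright pointer, 14 mm wide, 47 mm high, on the base plate in front of the rail. Origin at its foot, axes as the feeder's; its y is where the gate's middle belongs
- gate: loose gate (150 g): aluminium plate 80 (y) x 5 (x) x 85 mm high with a hook bent to -x at its top and a black grip above. Origin mid lower edge of the plate, z up. Grip: 12 mm thick (x, centred at x = -6), 44 mm wide, z = 86 to 120. Hung, its x points along the feeder's x, the plate is on the lane side (+x) of both bars, its lower edge 9 mm above the worktop
- gate_seat (a point): point inside the gate's hook where the rail's axis lies when it hangs: x = -8.5, y = 0, z = 76 mm of the gate. The hook is 50 mm wide, open below, 18 mm inside from the plate (x = -2.5) to its lip (x = -20.5; lip 4 mm thick, down to z = 68); its inside top is at z = 81
- stand: grey parking stand fixed to the worktop, 60 x 104 x 40 mm, with a slot along y, 7.5 mm wide and 30 mm deep, in which the gate stands upright at the start (play of a few degrees; slot floor at 10 mm). Origin centre of the underside, axes like the gate's
- tray: flat white spill tray fixed to the worktop, 180 (x) x 320 (y) mm, floor 4 mm thick, rim 5 mm thick and 22 mm high over the worktop. Origin centre of the underside. The tubes lie loose in it side by side, caps roughly toward its -x side, and roll when pushed
- tube_1: loose 115 mm conical tube with a cap lying on its side (50 g; three or four of these four are present). Origin in the middle of the cap's outer face, z from the cap along the tube to the pointed end; cap 33 mm across and 14 mm long, body 28 mm across, the last 15 mm a cone. It rolls freely
- tube_1_mid (a point): middle of that tube's axis, 57.5 mm from the cap's face
- tube_2: another such tube, or absent
- tube_2_mid (a point): middle of that tube's axis, 57.5 mm from the cap's face
- tube_3: another such tube, or absent
- tube_3_mid (a point): middle of that tube's axis, 57.5 mm from the cap's face
- tube_4: another such tube, or absent
- tube_4_mid (a point): middle of that tube's axis, 57.5 mm from the cap's face
- beaker: empty beaker, 69 mm across and 91 mm high, a bystander. Origin centre of its base
- tape_roll: roll of tape lying flat, 72 mm across and 19 mm high, a bystander. Origin centre of its underside

How it is judged:
By the outcome, as a careful person would: the job done as asked, in the order asked, and still so for the second after the job is handed in, with the robot touching nothing.
Of tube_1, tube_2, tube_3, tube_4 only 3 to 4 are there at a start; the rules pass over those that are not, and their reading is None.
At some moment in a run one of tube_1, tube_2, tube_3, tube_4 may be knocked a few centimetres aside while the robot is not near it.
It also fails if it takes over 210 s, if anything falls off the work surface, if the arm or the gripper's body presses on something with over 40 N, if the wrist force passes 120 N, or if a joint passes its speed limit or range.

## Working session

There is one attempt and no reset: what is moved stays moved. The work goes in short steps, Python scripts to look and compute and a tool call to move; the robot and the scene stay as the last step left them, time stands still between calls to the robot, and variables do not carry over. Pictures are saved under pics/ and viewed, about 12 in all and at most 16, crops included, and the job is handed in when it is done.

Besides the shell and the picture viewer there is one more tool, called in YAML: its name, and indented under it one key for each argument. drive_tool: Moves the arm, as the interface text tells. Its arguments: {"type":"object","properties":{"increments":{"type":"array","items":{"type":"object","properties":{"grip":{"type":"number"},"tx":{"type":"number"},"ty":{"type":"number"},"tz":{"type":"number"},"turn":{"type":"number"}}}},"newtons":{"type":"number"}},"required":["increments"]}

```bash
ls; mkdir -p pics
cat > h.py <<'E'
from cell import *
import numpy as np, cv2
def snap(n,f):
    im=get_image(n); cv2.imwrite('pics/'+f,cv2.cvtColor(im,cv2.COLOR_RGB2BGR)); return im
def K(n):
    c=camera_info(n); return c,np.array([[c['fx'],0,c['cx']],[0,c['fy'],c['cy']],[0,0,1]]),np.array(c['distortion'],float)
def ray(n,uv):
    c,k,d=K(n); p=cv2.undistortPoints(np.array(uv,float).reshape(-1,1,2),k,d).reshape(-1,2)
    r=np.c_[p,np.ones(len(p))]@np.array(c['rotation']).T
    return np.array(c['eye']),r/np.linalg.norm(r,axis=1)[:,None]
def onz(n,uv,z):
    e,r=ray(n,uv); return e+r*((z-e[2])/r[:,2])[:,None]
def tri(uva,uvb,a='scene',b='top'):
    e1,r1=ray(a,uva);e2,r2=ray(b,uvb);o=[]
    for p,q in zip(r1,r2):
        s=np.linalg.lstsq(np.c_[p,-q],e2-e1,rcond=None)[0]
        A=e1+s[0]*p;B=e2+s[1]*q;o.append(np.r_[(A+B)/2,np.linalg.norm(A-B)])
    return np.array(o)
def proj(n,P):
    c,k,d=K(n);R=np.array(c['rotation']).T
    return cv2.projectPoints(np.array(P,float).reshape(-1,1,3),cv2.Rodrigues(R)[0],-R@np.array(c['eye']),k,d)[0].reshape(-1,2)
np.set_printoptions(precision=4,suppress=True)
E
python3 - <<'E'
from h import *
import cell; print([x for x in dir(cell) if x[0]!='_'])
print(observe())
for n in('scene','top'):
    snap(n,n+'0.png'); print(camera_info(n))
print(grip_point_offset if 'grip_point_offset' in dir() else '')
E
```

```text
pics
['PlanningError', 'camera_info', 'get_image', 'grip_point_offset', 'observe', 'sign_off']
{'clock': 0.0, 'joints': array([ 1.0744,  0.4352,  0.025 ,  1.5741, -0.0116,  1.134 , -0.0751]), 'dq': array([ 0.0004, -0.0006, -0.0002, -0.0005,  0.0009,  0.0004, -0.0007]), 'joint_efforts': array([ -0.0011, -66.786 ,   0.9844, -31.447 ,  -0.0605,   0.0427,
         0.0002]), 'position': array([ 0.2396, -0.5767,  0.226 ]), 'ee_rot': array([-3.0795, -0.6141,  0.0007]), 'force': array([-0.4895, -0.393 ,  0.3064]), 'ft_torque': array([ 0.0078,  0.0388, -0.0104]), 'width': 0.9988777735292643}
{'fx': 442.371550088004, 'fy': 442.371550088004, 'cx': 285.12115897711925, 'cy': 208.99187767897135, 'distortion': array([-0.0609,  0.    ,  0.    ,  0.    ,  0.    ]), 'eye': array([-0.0071,  0.6329,  1.0475]), 'rotation': array([-0.8546,  2.603 , -0.9744])}
{'fx': 520.9349168589865, 'fy': 520.9349168589865, 'cx': 278.0535171393959, 'cy': 206.86445814879954, 'distortion': array([-0.1853,  0.    ,  0.    ,  0.    ,  0.    ]), 'eye': array([ 0.4294, -0.0308,  1.3942]), 'rotation': array([-2.1592,  2.1949, -0.068 ])}
0.0188
```

View pics/scene0.png

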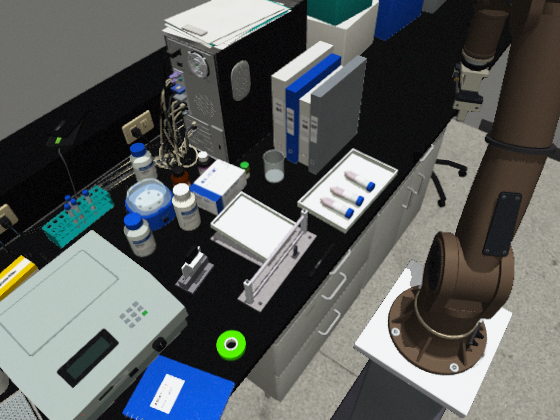

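View pics/top0.png

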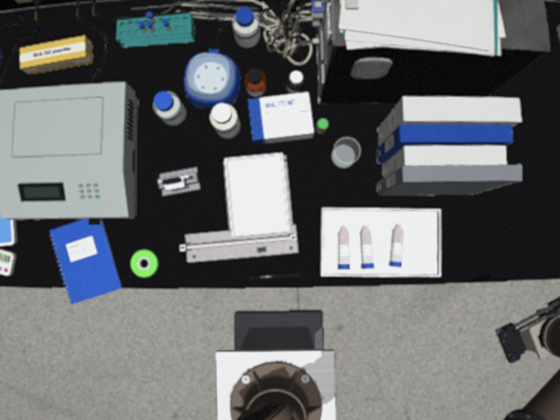

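The scene view shows the stand at about (194,268), the feeder at about (270,250), and three tubes in the tray at about (345,195). In the top view the stand is at (180,181), the rail runs from (185,245) to (297,237), the pointer is near (262,250), and the tubes are at columns 344, 366 and 398.

Run:
```python
s=open('h.py').read()
s=s.replace("c=camera_info(n); return","c=dict(camera_info(n)); c['rotation']=cv2.Rodrigues(np.array(c['rotation'],float))[0]; return")
open('h.py','w').write(s)
from h import *
t=cv2.imread('pics/top0.png');s=cv2.imread('pics/scene0.png')
cv2.imwrite('pics/ct0.png',cv2.resize(t[140:285,150:310],(800,725),interpolation=cv2.INTER_CUBIC)[:600])
cv2.imwrite('pics/cs0.png',cv2.resize(s[190:310,165:325],(800,600),interpolation=cv2.INTER_CUBIC))
# tubes: blue caps, pink bodies in tray
for n,im,box in(('top',t,(205,280,320,445)),('scene',s,(150,235,298,400))):
    r0,r1,c0,c1=box; hsv=cv2.cvtColor(im[r0:r1,c0:c1],cv2.COLOR_BGR2HSV)
    cap=((hsv[...,0]>100)&(hsv[...,0]<130)&(hsv[...,1]>120)&(hsv[...,2]>60)).astype(np.uint8)
    k,l,st,ce=cv2.connectedComponentsWithStats(cap)
    for i in range(1,k):
        if st[i,4]>20: print(n,'cap',ce[i]+[c0,r0],st[i,4],onz(n,[ce[i]+[c0,r0]],0.0205))
    non=cv2.morphologyEx(((hsv[...,1]>25)|(hsv[...,2]<150)).astype(np.uint8),cv2.MORPH_OPEN,np.ones((2,2),np.uint8))
    k,l,st,ce=cv2.connectedComponentsWithStats(non)
    for i in range(1,k):
        if 100<st[i,4]<1500: print(n,'tube',ce[i]+[c0,r0],st[i])
print(onz('top',[(320,207),(441,208),(321,276),(441,277)],0.022))
```

```text
top cap [395.3824 263.5882] 34 [[ 0.3771 -0.3225  0.0205]]
top cap [367.4474 265.5526] 38 [[ 0.3737 -0.2477  0.0205]]
top cap [343.5    266.4211] 38 [[ 0.3728 -0.1841  0.0205]]
top tube [385.0127 234.3212] [   0    0  125   75 1180]
scene cap [370.3585 186.2075] 53 [[ 0.3775 -0.3236  0.0205]]
scene cap [359.25   200.4808] 52 [[ 0.3749 -0.2483  0.0205]]
scene cap [348.9492 212.661 ] 59 [[ 0.3749 -0.1859  0.0205]]
scene tube [315.8567 167.2382] [   0    0   54   52 1465]
scene tube [374.2698 162.119 ] [ 55   2  43  21 126]
scene tube [364.3622 185.1417] [ 48  25  30  18 127]
[[ 0.5305 -0.1252  0.022 ]
 [ 0.5223 -0.4511  0.022 ]
 [ 0.3489 -0.1242  0.022 ]
 [ 0.3381 -0.4454  0.022 ]]
```

View pics/ct0.png

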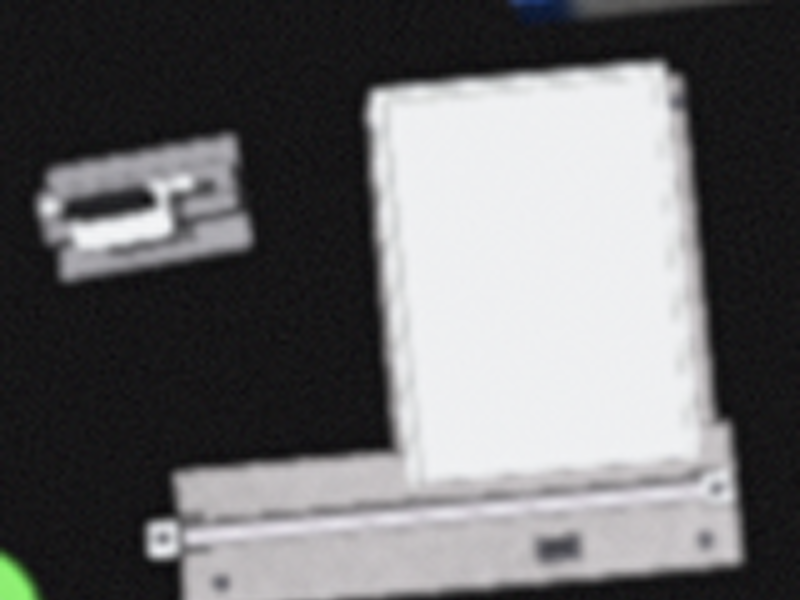

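View pics/cs0.png

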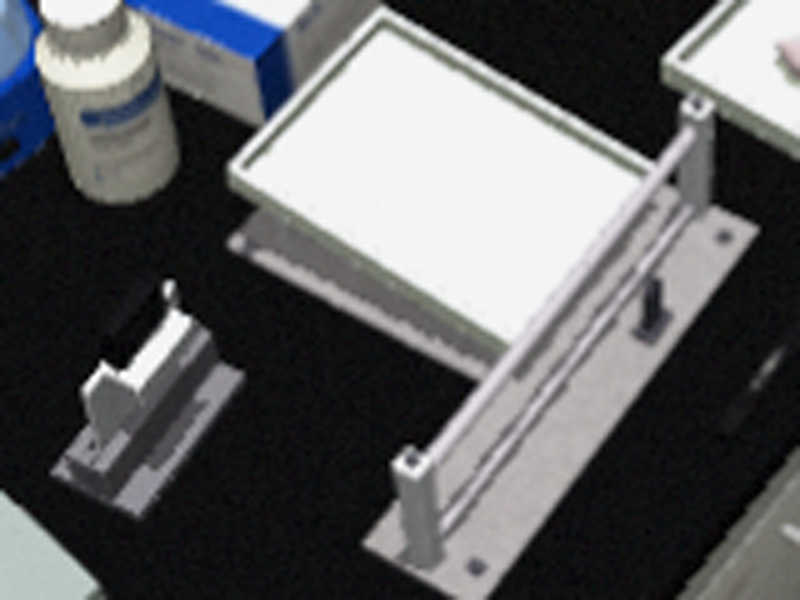

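The crops show the rail's post tops, the dark pointer on the base plate, and the gate in its stand with the hook on the -x side, which is the orientation it needs when hung. In the ×5 crops the post tops are at top (162,539)/(716,488) and scene (413,460)/(698,104).

Run:
```python
from h import *
ct=lambda a:(np.array(a,float)+.5)/5-.5+[150,140]
cs=lambda a:(np.array(a,float)+.5)/5-.5+[165,190]
names=['postL','postR','plateL','plateR','pointer tip','grip mid','stand left-low corner','stand right-low']
T=ct([(162,539),(716,488),(45,205),(192,185),(558,540),(110,200),(62,278),(250,245)])
S=cs([(413,460),(698,104),(98,370),(168,288),(655,278),(135,310),(138,517),(240,375)])
P=tri(S,T)
for a,b in zip(names,P): print(a,b)
d=P[0]-P[1]; print('rail yaw',np.degrees(np.arctan2(-d[0],d[1])),np.linalg.norm(d[:2]))
print('pointer foot scene',onz('scene',cs([(652,325)]),0.006), 'base corners',onz('top',ct([(185,470),(742,565)]),.006))
# caps / tube ends
print(tri([(348.95,212.66),(359.25,200.48),(370.36,186.2)],[(343.5,266.4),(367.4,265.55),(395.4,263.6)]))
t=cv2.imread('pics/top0.png');s=cv2.imread('pics/scene0.png')
a=cv2.resize(t[210:275,325:415],None,fx=5,fy=5,interpolation=cv2.INTER_CUBIC);b=cv2.resize(s[160:225,315:385],None,fx=5,fy=5,interpolation=cv2.INTER_CUBIC)
cv2.imwrite('pics/tubes.png',np.hstack([a,b]))
```

```text
postL [0.4291 0.2251 0.107  0.0004]
postR [ 0.4503 -0.0509  0.1055  0.0009]
plateL [0.5953 0.2822 0.1095 0.0056]
plateR [0.6096 0.2132 0.0925 0.0033]
pointer tip [0.4243 0.0292 0.049  0.0043]
grip mid [0.5971 0.2476 0.1215 0.0016]
stand left-low corner [0.5705 0.2988 0.0103 0.0001]
stand right-low [0.5877 0.1969 0.0097 0.003 ]
rail yaw 4.3874693073535695 0.2767968967378863
pointer foot scene [[0.4227 0.0302 0.006 ]] base corners [[ 0.4661  0.2325  0.006 ]
 [ 0.4111 -0.0653  0.006 ]]
[[ 0.3733 -0.1835  0.0238  0.0008]
 [ 0.374  -0.2471  0.0221  0.0007]
 [ 0.377  -0.3223  0.0219  0.0001]]
```

View pics/tubes.png

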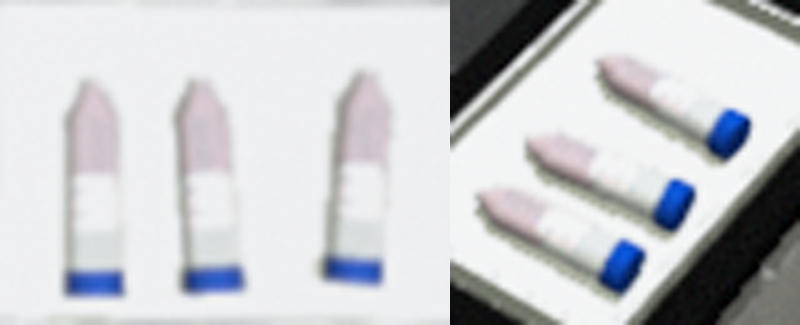

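Each tube cap measures about 22 mm high, and the post spacing comes out at 277 mm, matching the text. The black grip needs a contrast-enhanced look.

Run:
```python
from h import *
t=np.mean([get_image('top').astype(float) for _ in range(4)],0)[:,:,::-1];s=np.mean([get_image('scene').astype(float) for _ in range(4)],0)[:,:,::-1]
f=lambda im:cv2.resize((255*(im/255)**.4).clip(0,255).astype(np.uint8),(400,400),interpolation=cv2.INTER_CUBIC)
cv2.imwrite('pics/gate1.png',np.hstack([f(t[160:200,155:205][:, :40]),f(s[240:280,175:215])]))
```

```text
(no output)
```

View pics/gate1.png

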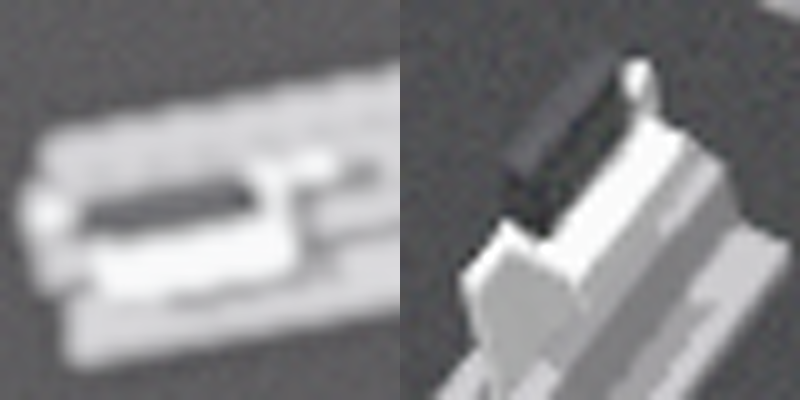

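The gate crop shows the grip's top face centred at about crop (168,200) in the top view and (165,118) in the scene view.

Run:
```python
from h import *
T=lambda a:(np.array(a,float)+.5)/10-.5+[155,160]
S=lambda a:(np.array(a,float)+.5)/10-.5+[175,240]
print(tri(S([(165,118)]),T([(168,203)])))
print('top@.13',onz('top',T([(168,203),(85,200),(235,180)]),.13))
print('scene@.13',onz('scene',S([(165,118),(105,158),(212,55),(120,178),(220,85)]),.13))
# stand bottom corners z in both + slot; stand far edge
print('scene plate L top pts z.095',onz('scene',S([(105,220),(64,275)]),.095), 'plate R',onz('scene',S([(240,60)]),.095))
print('top plate L',onz('top',T([(22,205),(330,160)]),.095))
print('stand top rear corners top view z.04',onz('top',T([(40,135)]),.04),'front bottom',onz('top',T([(70,365)]),.010))
ct=lambda a:(np.array(a,float)+.5)/5-.5+[150,140]
print('stand corners(z.04?) ',onz('top',ct([(45,172),(237,135),(250,245),(62,278)]),.01))
print('pointer top-view', onz('top',ct([(540,547),(578,547),(558,557)]),.006),onz('top',ct([(558,537)]),.053))
```

```text
[[0.5968 0.2483 0.1235 0.0001]]
top@.13 [[0.596  0.2469 0.13  ]
 [0.5972 0.2678 0.13  ]
 [0.6013 0.23   0.13  ]]
scene@.13 [[0.5925 0.2509 0.13  ]
 [0.596  0.2691 0.13  ]
 [0.5968 0.2292 0.13  ]
 [0.5885 0.2712 0.13  ]
 [0.5884 0.235  0.13  ]]
scene plate L top pts z.095 [[0.6049 0.2694 0.095 ]
 [0.6012 0.288  0.095 ]] plate R [[0.6125 0.2106 0.095 ]]
top plate L [[0.6009 0.2925 0.095 ]
 [0.6107 0.2128 0.095 ]]
stand top rear corners top view z.04 [[0.6268 0.3014 0.04  ]] front bottom [[0.5683 0.3001 0.01  ]]
stand corners(z.04?)  [[0.6286 0.3086 0.01  ]
 [0.6464 0.2029 0.01  ]
 [0.5864 0.1959 0.01  ]
 [0.5705 0.2989 0.01  ]]
pointer top-view [[0.4224 0.042  0.006 ]
 [0.4221 0.0218 0.006 ]
 [0.4169 0.0325 0.006 ]] [[0.4276 0.0302 0.053 ]]
```

drive_tool:
  increments:
    - {"grip": -1,"tx": 0.45,"ty": 1,"tz": 0,"turn": 0.7}
    - {"grip": -1,"tx": 0.45,"ty": 1,"tz": 0,"turn": 0.7}
    - {"grip": -1,"tx": 0.45,"ty": 1,"tz": 0,"turn": 0.7}
    - {"grip": -1,"tx": 0.45,"ty": 1,"tz": 0,"turn": 0.7}
    - {"grip": -1,"tx": 0.45,"ty": 1,"tz": 0,"turn": 0.7}
    - {"grip": -1,"tx": 0.45,"ty": 1,"tz": 0,"turn": 0.7}
    - {"grip": -1,"tx": 0.45,"ty": 1,"tz": 0,"turn": 0.7}
    - {"grip": -1,"tx": 0.45,"ty": 1,"tz": 0,"turn": 0.7}
    - {"grip": -1,"tx": 0.45,"ty": 1,"tz": 0,"turn": 0.7}
    - {"grip": -1,"tx": 0.45,"ty": 1,"tz": 0,"turn": 0.7}
    - {"grip": -1,"tx": 0.45,"ty": 1,"tz": 0,"turn": 0.7}
  newtons: 20

```text
clock: 1.6
position: [0.42, -0.1766, 0.2269]
ee_rot: [2.654, 1.681, -0.0]
force: [0.7, -0.9, -1.0]
width: 1.0
```

drive_tool:
  increments:
    - {"grip": -1,"tx": 0.445,"ty": 1,"tz": 0,"turn": 0.563}
    - {"grip": -1,"tx": 0.445,"ty": 1,"tz": 0,"turn": 0.563}
    - {"grip": -1,"tx": 0.445,"ty": 1,"tz": 0,"turn": 0.563}
    - {"grip": -1,"tx": 0.445,"ty": 1,"tz": 0,"turn": 0.563}
    - {"grip": -1,"tx": 0.445,"ty": 1,"tz": 0,"turn": 0.563}
    - {"grip": -1,"tx": 0.445,"ty": 1,"tz": 0,"turn": 0.563}
    - {"grip": -1,"tx": 0.445,"ty": 1,"tz": 0,"turn": 0.563}
    - {"grip": -1,"tx": 0.445,"ty": 1,"tz": 0,"turn": 0.563}
    - {"grip": -1,"tx": 0.445,"ty": 1,"tz": 0,"turn": 0.563}
    - {"grip": -1,"tx": 0.445,"ty": 1,"tz": 0,"turn": 0.563}
    - {"grip": -1,"tx": 0.445,"ty": 1,"tz": 0,"turn": 0.563}

```text
clock: 2.7
position: [0.5986, 0.2223, 0.226]
ee_rot: [2.052, 2.378, -0.002]
force: [0.1, -1.0, -0.1]
width: 1.0
```

```bash
cat >> h.py <<'E'
def J():
    o=observe();r=o['ee_rot'];return np.degrees(2*np.arctan2(r[1],r[0]))-90
E
python3 - <<'E'
from h import *
o=observe();print(o['position'],J(),o['joints'],o['clock'])
im=snap('scene','s2.png')[:,:,::-1]
cv2.imwrite('pics/s2c.png',cv2.resize((255*(im[200:310,130:290]/255.)**.6).astype(np.uint8),(800,550),interpolation=cv2.INTER_CUBIC))
E
```

```text
[0.5986 0.2223 0.226 ] 8.42756758242875 [-0.0795  0.5216 -0.5561  1.5012  0.2867  1.2017 -0.533 ] 2.7
```

View pics/s2c.png

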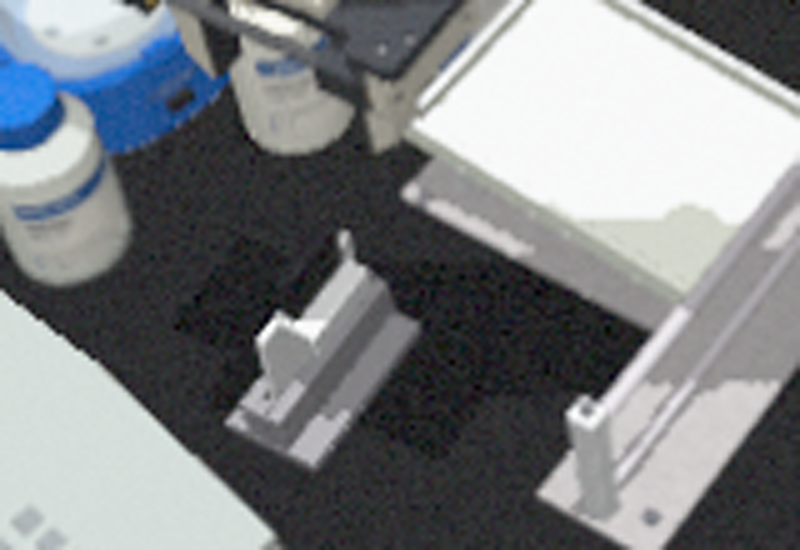

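The open fingers straddle the stand with nothing else near. I'll descend over the grip.

drive_tool:
  increments:
    - {"grip": -1,"tx": 0,"ty": 0.07,"tz": -0.15}
    - {"grip": -1,"tx": 0,"ty": 0.07,"tz": -0.15}
    - {"grip": -1,"tx": 0,"ty": 0.07,"tz": -0.25}
    - {"grip": -1,"tx": 0,"ty": 0.07,"tz": -0.3}
    - {"grip": -1,"tx": 0,"ty": 0.07,"tz": -0.305}
    - {"grip": -1,"tx": 0,"ty": 0.07,"tz": -0.305}

```text
invalid input
```

Run:
```python
from h import *
o=observe();print(o['position'],J(),o['force'])
a=get_image('scene')[:,:,::-1];b=get_image('top')[:,:,::-1]
g=lambda im:cv2.resize((255*(im/255.)**.5).astype(np.uint8),(400,400),interpolation=cv2.INTER_CUBIC)
cv2.imwrite('pics/s3c.png',np.hstack([g(a[220:290,160:230]),g(b[140:210,145:215])]))
```

```text
[0.5986 0.2211 0.2262] 8.350795570354165 [ 0.3688 -0.4924  0.2916]
```

View pics/s3c.png

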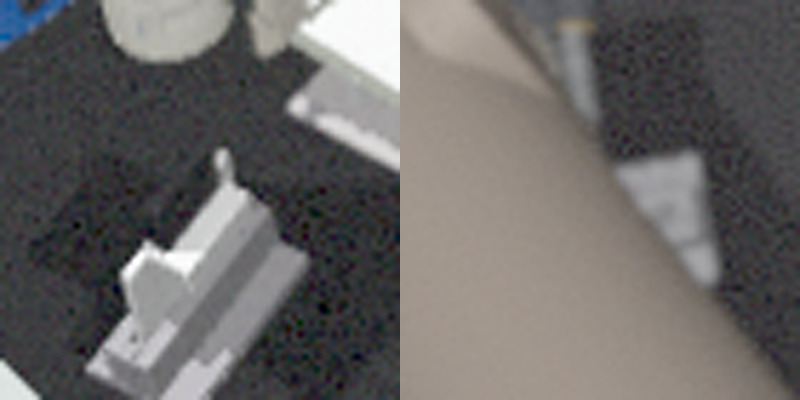

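The move call was refused because its rows had no "turn", so the picture only shows the arm still high. I'll resend with every field.

drive_tool:
  increments:
    - {"grip": -1,"tx": 0,"ty": 0.07,"tz": -0.12,"turn": 0}
    - {"grip": -1,"tx": 0,"ty": 0.07,"tz": -0.2,"turn": 0}
    - {"grip": -1,"tx": 0,"ty": 0.07,"tz": -0.27,"turn": 0}
    - {"grip": -1,"tx": 0,"ty": 0.07,"tz": -0.305,"turn": 0}
    - {"grip": -1,"tx": 0,"ty": 0.07,"tz": -0.305,"turn": 0}
    - {"grip": -1,"tx": 0,"ty": 0.07,"tz": -0.305,"turn": 0}

```text
clock: 3.45
position: [0.5994, 0.2482, 0.106]
ee_rot: [2.055, 2.373, 0.0]
force: [-0.5, 0.3, 1.2]
width: 0.997
```

Run:
```python
from h import *
o=observe();print(o['position'],J(),o['force'])
a=get_image('scene')[:,:,::-1]
g=lambda im:cv2.resize((255*(im/255.)**.5).astype(np.uint8),(600,600),interpolation=cv2.INTER_CUBIC)
cv2.imwrite('pics/s4c.png',g(a[215:285,160:230]))
```

```text
[0.5994 0.2482 0.106 ] 8.228458909378134 [-0.5254  0.2816  1.2418]
```

View pics/s4c.png

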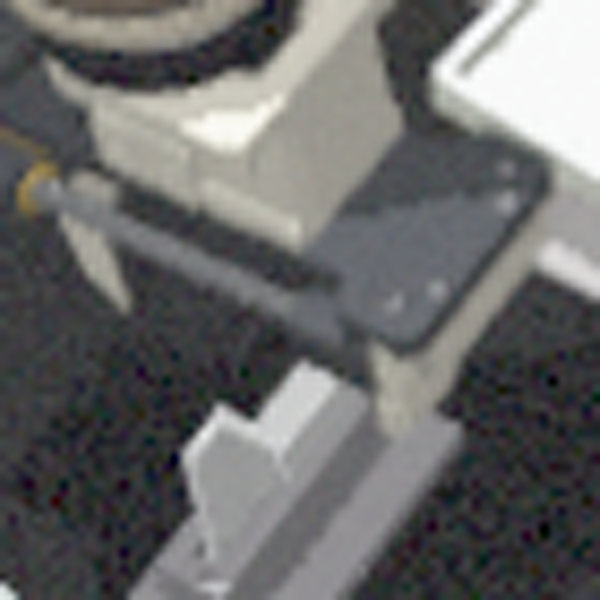

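The fingers straddle the gate (finger tips at about (125,305) and (395,425)). I'll close now.

drive_tool:
  increments:
    - {"grip": 1,"tx": 0,"ty": 0,"tz": 0,"turn": 0}
    - {"grip": 1,"tx": 0,"ty": 0,"tz": 0,"turn": 0}
    - {"grip": 1,"tx": 0,"ty": 0,"tz": 0,"turn": 0}
    - {"grip": 1,"tx": 0,"ty": 0,"tz": 0,"turn": 0}
    - {"grip": 1,"tx": 0,"ty": 0,"tz": 0,"turn": 0}
    - {"grip": 1,"tx": 0,"ty": 0,"tz": 0,"turn": 0}
    - {"grip": 1,"tx": 0,"ty": 0,"tz": 0,"turn": 0}
    - {"grip": 1,"tx": 0,"ty": 0,"tz": 0,"turn": 0}
    - {"grip": 1,"tx": 0,"ty": 0,"tz": 0,"turn": 0}
    - {"grip": 1,"tx": 0,"ty": 0,"tz": 0,"turn": 0}
  newtons: 25

```text
clock: 4.5
position: [0.5996, 0.2487, 0.1065]
ee_rot: [2.054, 2.374, 0.002]
force: [-0.8, -0.3, -0.8]
width: 0.176
```

drive_tool:
  increments:
    - {"grip": 1,"tx": 0,"ty": 0,"tz": 0,"turn": 0}
    - {"grip": 1,"tx": 0,"ty": 0,"tz": 0,"turn": 0}
    - {"grip": 1,"tx": 0,"ty": 0,"tz": 0,"turn": 0}
    - {"grip": 1,"tx": 0,"ty": 0,"tz": 0,"turn": 0}
  newtons: 30

```text
clock: 4.9
position: [0.6001, 0.2487, 0.1067]
ee_rot: [2.054, 2.373, 0.003]
force: [3.8, 1.2, -2.2]
width: 0.129
```

drive_tool:
  increments:
    - {"grip": 1,"tx": 0,"ty": 0,"tz": 0.03,"turn": 0}
    - {"grip": 1,"tx": 0,"ty": 0,"tz": 0.07,"turn": 0}
    - {"grip": 1,"tx": 0,"ty": 0,"tz": 0.12,"turn": 0}
    - {"grip": 1,"tx": 0,"ty": 0,"tz": 0.2,"turn": 0}
    - {"grip": 1,"tx": 0,"ty": 0,"tz": 0.32,"turn": 0}
    - {"grip": 1,"tx": 0,"ty": 0,"tz": 0.32,"turn": 0}

```text
clock: 5.5
position: [0.6015, 0.2513, 0.243]
ee_rot: [2.052, 2.372, 0.018]
force: [0.8, 0.7, -1.3]
width: 0.126
```

Run:
```python
from h import *
o=observe();print(o['position'],J(),o['force'],o['width'])
a=get_image('scene')[:,:,::-1]
cv2.imwrite('pics/s5c.png',cv2.resize((255*(a[160:290,140:260]/255.)**.5).astype(np.uint8),(554,600),interpolation=cv2.INTER_CUBIC))
```

```text
[0.6015 0.2513 0.243 ] 8.274237065597234 [ 0.8396  0.7223 -1.2512] 0.12636408444148692
```

View pics/s5c.png

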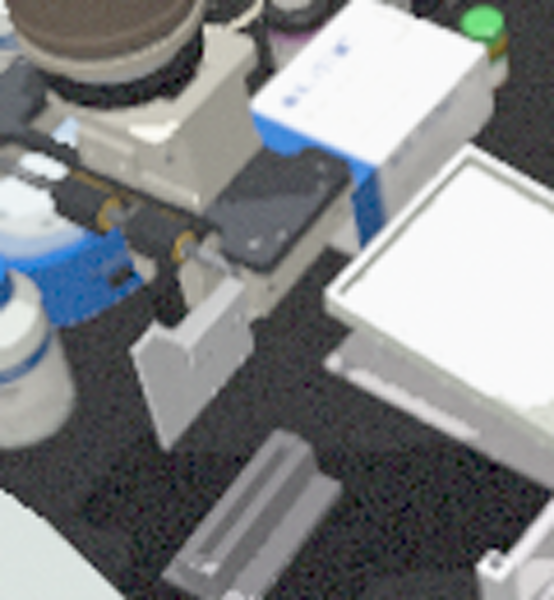

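The gate is lifted clear of the stand and hangs upright in the jaws; the stand's slot is empty. Bottom-left plate corner is at crop (168,450) and the shoulder at (135,345). I'll use these for the gate's offset in the hand.

Run:
```python
from h import *
o=observe();p=o['position'];j=np.radians(J());x=np.array([np.cos(j),np.sin(j)]);y=np.array([-x[1],x[0]])
f=554/120;c=lambda a:(np.array(a,float)+.5)/f-.5+[140,160]
for uv,z in(((168,450),.147),((135,347),.232),((252,350),.147)):
    w=onz('scene',c([uv]),z)[0];d=w[:2]-p[:2];print(uv,w,'gate-frame rel TCP x,y mm',1e3*d@x,1e3*d@y)
# target geometry
PL=np.array([.4291,.2251]);PR=np.array([.4503,-.0509])
Y=(PL-PR)/np.linalg.norm(PL-PR);X=np.array([Y[1],-Y[0]])
O=PR+.082*Y
print('rail0',O,'X',X,'Y',Y)
for yy in(.128,0): print(yy,'rail pt',O+yy*Y)
for q in((.4243,.0292),(.4227,.0302),(.4222,.032),(.4276,.0302)): print('pointer y',(np.array(q)-O)@Y*1e3,(np.array(q)-O)@X*1e3)
```

```text
(168, 450) [0.5994 0.2931 0.147 ] gate-frame rel TCP x,y mm 4.996636686230452 42.45215220577994
(135, 347) [0.6024 0.2901 0.232 ] gate-frame rel TCP x,y mm 7.472606303854918 39.06576960536117
(252, 350) [0.6107 0.2167 0.147 ] gate-frame rel TCP x,y mm 5.159080592723153 -34.80412276667104
rail0 [0.444  0.0309] X [0.9971 0.0766] Y [-0.0766  0.9971]
0.128 rail pt [0.4342 0.1585]
0 rail pt [0.444  0.0309]
pointer y -0.14401942158193648 -19.789099108995394
pointer y 0.9755811530673535 -21.307813879202406
pointer y 2.8085875146350148 -21.668490574391438
pointer y 0.6003097678887035 -16.422205279706773
```

drive_tool:
  increments:
    - {"grip": 1,"tx": -0.2,"ty": -0.12,"tz": 0,"turn": -0.04}
    - {"grip": 1,"tx": -0.3,"ty": -0.18,"tz": 0,"turn": -0.065}
    - {"grip": 1,"tx": -0.404,"ty": -0.2335,"tz": 0,"turn": -0.065}
    - {"grip": 1,"tx": -0.404,"ty": -0.2335,"tz": 0,"turn": -0.065}
    - {"grip": 1,"tx": -0.404,"ty": -0.2335,"tz": 0,"turn": -0.065}
    - {"grip": 1,"tx": -0.404,"ty": -0.2335,"tz": -0.12,"turn": -0.065}
    - {"grip": 1,"tx": -0.404,"ty": -0.2335,"tz": -0.2,"turn": -0.065}
    - {"grip": 1,"tx": -0.404,"ty": -0.2335,"tz": -0.245,"turn": -0.065}
    - {"grip": 1,"tx": -0.404,"ty": -0.2335,"tz": -0.245,"turn": -0.065}
    - {"grip": 1,"tx": -0.404,"ty": -0.2335,"tz": -0.245,"turn": -0.065}

```text
clock: 6.55
position: [0.4386, 0.1572, 0.142]
ee_rot: [2.132, 2.302, 0.01]
force: [0.1, -0.4, -1.9]
width: 0.129
```

Run:
```python
from h import *
o=observe();print(o['position'],J(),o['force'],o['width'])
a=get_image('scene')[:,:,::-1]
cv2.imwrite('pics/s6c.png',cv2.resize((255*(a[190:310,200:320]/255.)**.6).astype(np.uint8),(600,600),interpolation=cv2.INTER_CUBIC))
```

```text
[0.4386 0.1572 0.142 ] 4.389211373541784 [ 0.0815 -0.3856 -1.9054] 0.1288274845952287
```

View pics/s6c.png

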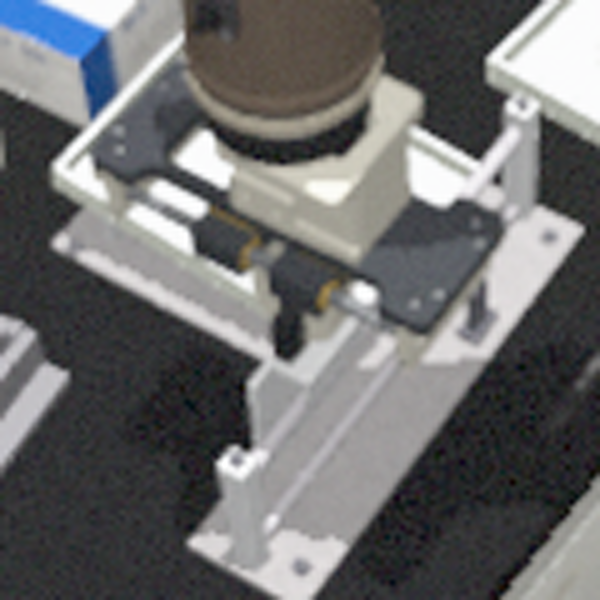

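The gate's plate is on the lane side of the rail and the hook lip on the robot side, so I'll lower it slowly.

drive_tool:
  increments:
    - {"grip": 1,"tx": 0.0025,"ty": 0,"tz": -0.02,"turn": 0}
    - {"grip": 1,"tx": 0.0025,"ty": 0,"tz": -0.035,"turn": 0}
    - {"grip": 1,"tx": 0.0025,"ty": 0,"tz": -0.05,"turn": 0}
    - {"grip": 1,"tx": 0.0025,"ty": 0,"tz": -0.06,"turn": 0}
    - {"grip": 1,"tx": 0.0025,"ty": 0,"tz": -0.07,"turn": 0}
    - {"grip": 1,"tx": 0.0025,"ty": 0,"tz": -0.075,"turn": 0}
    - {"grip": 1,"tx": 0.0025,"ty": 0,"tz": -0.08,"turn": 0}
    - {"grip": 1,"tx": 0.0025,"ty": 0,"tz": -0.08,"turn": 0}

```text
clock: 7.4
position: [0.4399, 0.1573, 0.1103]
ee_rot: [2.132, 2.302, 0.012]
force: [-0.5, -0.7, -1.3]
width: 0.124
```

drive_tool:
  increments:
    - {"grip": 1,"tx": -0.004,"ty": 0,"tz": -0.003,"turn": 0}
    - {"grip": 1,"tx": -0.005,"ty": 0,"tz": -0.007,"turn": 0}
    - {"grip": 1,"tx": -0.005,"ty": 0,"tz": -0.01,"turn": 0}
    - {"grip": 1,"tx": -0.005,"ty": 0,"tz": -0.013,"turn": 0}
    - {"grip": 1,"tx": -0.005,"ty": 0,"tz": -0.015,"turn": 0}
    - {"grip": 1,"tx": -0.005,"ty": 0,"tz": -0.015,"turn": 0}

```text
clock: 8.0
position: [0.438, 0.1575, 0.1057]
ee_rot: [2.131, 2.301, 0.012]
force: [-7.5, -2.8, 22.5]
width: 0.129
```

It is seated, with about 22 N pressing. I'll ease up slightly and slide along the rail.

drive_tool:
  increments:
    - {"grip": 1,"tx": 0,"ty": 0,"tz": 0.0012,"turn": 0}
    - {"grip": 1,"tx": 0.0012,"ty": -0.015,"tz": 0.0012,"turn": 0}
    - {"grip": 1,"tx": 0.0031,"ty": -0.04,"tz": 0.0012,"turn": 0}

```text
clock: 8.3
position: [0.4393, 0.1414, 0.1061]
ee_rot: [2.13, 2.302, 0.012]
force: [-0.8, -1.0, -1.0]
width: 0.131
```

drive_tool:
  increments:
    - {"grip": 1,"tx": 0.001,"ty": -0.01,"tz": -0.0015,"turn": 0}
    - {"grip": 1,"tx": 0.0031,"ty": -0.04,"tz": -0.0015,"turn": 0}
    - {"grip": 1,"tx": 0.0062,"ty": -0.08,"tz": -0.0015,"turn": 0}

```text
clock: 8.6
position: [0.4425, 0.1097, 0.1059]
ee_rot: [2.128, 2.303, 0.016]
force: [-0.1, 3.3, 5.1]
width: 0.126
```

drive_tool:
  increments:
    - {"grip": 1,"tx": 0.0015,"ty": -0.03,"tz": -0.001,"turn": 0}
    - {"grip": 1,"tx": 0.004,"ty": -0.07,"tz": -0.001,"turn": 0}
    - {"grip": 1,"tx": 0.0065,"ty": -0.11,"tz": -0.001,"turn": 0}
    - {"grip": 1,"tx": 0.009,"ty": -0.145,"tz": -0.001,"turn": 0}
    - {"grip": 1,"tx": 0.011,"ty": -0.17,"tz": -0.001,"turn": 0}
    - {"grip": 1,"tx": 0.011,"ty": -0.17,"tz": -0.001,"turn": 0}

```text
clock: 9.2
position: [0.4477, 0.0391, 0.1058]
ee_rot: [2.131, 2.299, 0.016]
force: [1.3, -4.6, 6.1]
width: 0.131
```

Run:
```python
from h import *
o=observe();print(o['position'],J(),o['force'],o['width'])
d=o['position'][:2]-[.444,.0309];print('TCP feeder x,y mm',1e3*d@[.9971,.0766],1e3*d@[-.0766,.9971])
a=get_image('scene')[:,:,::-1]
cv2.imwrite('pics/s7c.png',cv2.resize((255*(a[190:290,230:330]/255.)**.6).astype(np.uint8),(600,600),interpolation=cv2.INTER_CUBIC))
```

```text
[0.4477 0.0391 0.1058] 4.34486405141088 [ 1.3129 -4.5729  6.1334] 0.13142110621663036
TCP feeder x,y mm 4.269651340868716 7.85613285499286
```

View pics/s7c.png

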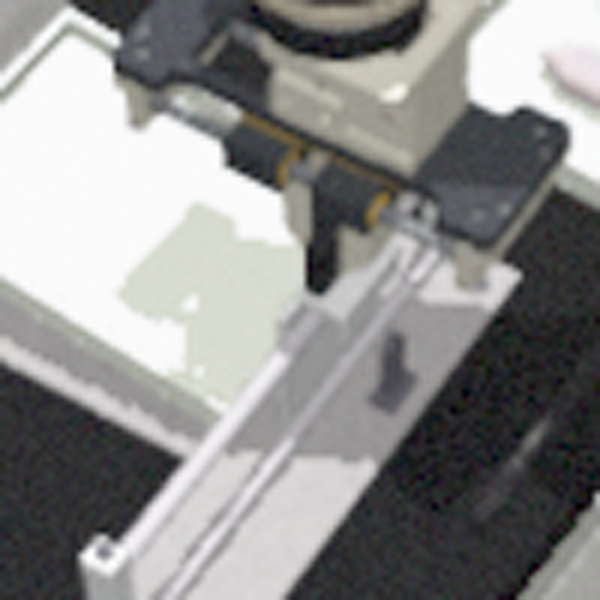

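The gate hangs on the rail just left of the pointer. The plate's left shoulder is at crop (280,325), the pointer tip at (400,337) and its foot at (393,395).

Run:
```python
from h import *
c=lambda a:(np.array(a,float)+.5)/6-.5+[230,190]
F=lambda w:(1e3*(w[:2]-[.444,.0309])@np.array([[.9971,-.0766],[.0766,.9971]]),w[2])
for n,uv,z in(('shoulder',(283,322),.094),('shoulder2',(303,290),.094),('pl bottom?',(285,437),.009),('ptr tip',(400,337),.053),('ptr tip .047',(400,337),.047),('foot',(393,397),.006),('postL',(105,550),.107)):
    print(n,F(onz('scene',c([uv]),z)[0]))
```

```text
shoulder (array([ 7.5953, 48.4708]), np.float64(0.09400000000000008))
shoulder2 (array([ 9.7134, 28.5627]), np.float64(0.09399999999999986))
pl bottom? (array([ 6.6688, 52.4643]), np.float64(0.008999999999999897))
ptr tip (array([-25.758 ,   1.9874]), np.float64(0.05300000000000016))
ptr tip .047 (array([-23.4783,  -1.8304]), np.float64(0.04699999999999993))
foot (array([-23.5563,   4.2686]), np.float64(0.006000000000000005))
postL (array([  0.6583, 194.0003]), np.float64(0.10699999999999998))
```

drive_tool:
  increments:
    - {"grip": 1,"tx": 0.0005,"ty": -0.009,"tz": -0.001,"turn": 0}
    - {"grip": 1,"tx": 0.0014,"ty": -0.018,"tz": -0.001,"turn": 0}
    - {"grip": 1,"tx": 0.0014,"ty": -0.018,"tz": -0.0005,"turn": 0}
    - {"grip": 1,"tx": 0.0014,"ty": -0.018,"tz": -0.0005,"turn": 0}

```text
clock: 9.65
position: [0.4489, 0.031, 0.1059]
ee_rot: [2.131, 2.297, 0.016]
force: [1.0, 0.5, 4.7]
width: 0.129
```

drive_tool:
  increments:
    - {"grip": 0.4,"tx": 0,"ty": 0,"tz": 0,"turn": 0}
    - {"grip": 0.2,"tx": 0,"ty": 0,"tz": 0,"turn": 0}
    - {"grip": 0,"tx": 0,"ty": 0,"tz": 0,"turn": 0}
    - {"grip": -0.5,"tx": 0,"ty": 0,"tz": 0,"turn": 0}
    - {"grip": -0.5,"tx": 0,"ty": 0,"tz": 0,"turn": 0}
    - {"grip": -1,"tx": 0,"ty": 0,"tz": 0.02,"turn": 0}
    - {"grip": -1,"tx": 0,"ty": 0,"tz": 0.06,"turn": 0}
    - {"grip": -1,"tx": 0,"ty": 0,"tz": 0.15,"turn": 0}
    - {"grip": -1,"tx": 0,"ty": 0,"tz": 0.25,"turn": 0}
    - {"grip": -1,"tx": 0,"ty": 0,"tz": 0.35,"turn": 0}
    - {"grip": -1,"tx": 0,"ty": -0.3,"tz": 0.35,"turn": 0.5}
    - {"grip": -1,"tx": -0.1,"ty": -0.4,"tz": 0.35,"turn": 0.5}
    - {"grip": -1,"tx": -0.1,"ty": -0.55,"tz": 0.35,"turn": 0.7}
    - {"grip": -1,"tx": -0.1,"ty": -0.55,"tz": 0.35,"turn": 1}
    - {"grip": -1,"tx": -0.1,"ty": -0.55,"tz": 0.35,"turn": 1}
    - {"grip": -1,"tx": -0.1,"ty": -0.55,"tz": 0.35,"turn": 1}
    - {"grip": -1,"tx": -0.1,"ty": -0.55,"tz": 0.35,"turn": 1}

```text
clock: 11.35
position: [0.4076, -0.1925, 0.2462]
ee_rot: [0.906, 3.005, 0.019]
force: [0.5, 0.9, 1.0]
width: 0.998
```

Run:
```python
from h import *
o=observe();print(o['position'],J(),o['joints'])
t=snap('top','t8.png')[:,:,::-1];a=snap('scene','s8.png')[:,:,::-1]
cv2.imwrite('pics/c8.png',np.hstack([cv2.resize(t[215:265,230:300],(400,286),interpolation=cv2.INTER_CUBIC),cv2.resize(a[220:270,250:320],(400,286),interpolation=cv2.INTER_CUBIC)]))
```

```text
[ 0.4076 -0.1925  0.2462] 56.44825396474744 [ 0.8113  0.1799 -0.5466  1.9124  0.0923  1.0735  1.2132]
```

View pics/c8.png

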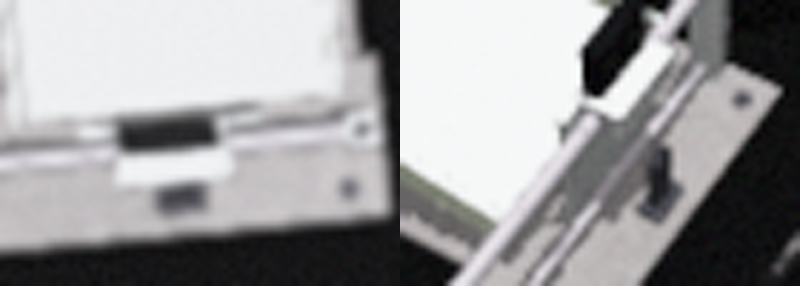

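The gate hangs on the rail above the pointer. In the top crop the hook lip spans (117..232, ~167), the grip spans about 118–217 and the pointer's foot spans 160–207 at row 197.

Run:
```python
from h import *
f=400/70;c=lambda a:(np.array(a,float)+.5)/f-.5+[230,215]
F=lambda w:(1e3*(w[:2]-[.444,.0309])@np.array([[.9971,-.0766],[.0766,.9971]]))
t=cv2.imread('pics/t8.png').astype(float).mean(2)
# subpixel profiles along rows
for n,r,z,th,dark in(('lip',243.5,.092,0,0),('lip',244.5,.092,0,0),('grip',237.5,.125,0,1),('grip',238.5,.125,0,1),('ptr',249,.008,0,1),('ptr',250,.008,0,1)):
    row=t[int(r),240:285]; lo,hi=row.min(),row.max()
    print(n,int(r),row[8:36].astype(int))
for n,uv,z in(('lipL',(116,172),.094),('lipR',(233,163),.094),('gripL',(118,135),.125),('gripR',(217,130),.125),('pf',(160,198),.008),('pf',(207,195),.008)):
    print(n,F(onz('top',c([uv]),z)[0]))
s=lambda a:(np.array(a,float)+.5)/f-.5+[250,220]
for n,uv,z in(('shoulderL scene',(160,133),.094),('ptr tip',(262,150),.053),('footL',(240,213),.008),('footR',(283,185),.008),('gripTopL',(183,50),.129)): print(n,F(onz('scene',s([uv]),z)[0]))
```

```text
lip 243 [187 184 206 232 236 235 239 240 240 239 239 240 239 240 240 241 241 242
 242 242 240 236 222 198 189 190 191 191]
lip 244 [178 184 212 236 242 241 241 242 241 242 241 241 242 242 242 242 241 241
 240 240 238 234 222 197 191 194 194 194]
grip 237 [203 180 132  80  60  62  59  56  53  46  46  42  42  43  43  43  43  43
  57 115 171 188 167 158 154 153 153 158]
grip 238 [208 179 125  67  42  40  43  42  43  42  42  42  40  45  40  42  40  39
  44  91 152 178 177 180 184 185 187 193]
ptr 249 [188 188 186 187 189 189 190 184 166 129  94  75  72  71  72  73  86 115
 156 189 199 199 198 199 197 195 195 195]
ptr 250 [190 189 189 190 194 193 192 185 165 129  95  81  81  85  86  88  95 118
 157 189 197 197 199 198 197 193 195 195]
lipL [-8.1458 26.3048]
lipR [ -8.9194 -24.9525]
gripL [ 7.2154 21.9703]
gripR [  5.456  -20.2953]
pf [-21.3206  12.7135]
pf [-21.9331  -9.1983]
shoulderL scene [ 6.3845 46.1956]
ptr tip [-23.9873   3.4354]
footL [-17.8075  14.0358]
footR [-27.2309 -11.9814]
gripTopL [ 8.4105 21.6412]
```

The lip centre is at about y = +0.7 mm and the pointer at about +1 to +3 mm, so the gate is at the pointer to within about 1–2 mm. Next, the tubes: I'll re-measure the caps and pink tips.

```bash
cat >> h.py <<'E'
def tubes(n,im,box,show=True):
    r0,r1,c0,c1=box; b=im[r0:r1,c0:c1]; hsv=cv2.cvtColor(b,cv2.COLOR_BGR2HSV).astype(int)
    h,s,v=hsv[...,0],hsv[...,1],hsv[...,2]
    out=[]
    for nm,m,z,amin in(('cap',(h>100)&(h<130)&(s>120)&(v>60),.0205,15),('pink',((h>155)|(h<10))&(s>18)&(v>120),.018,30)):
        k,l,st,ce=cv2.connectedComponentsWithStats(m.astype(np.uint8))
        for i in range(1,k):
            if st[i,4]>amin:
                p=ce[i]+[c0,r0]; out.append((nm,p,st[i,4],onz(n,[p],z)[0][:2]))
    if show:
        for o in out: print(n,*o)
    return out
E
python3 - <<'E'
from h import *
for f in('top0','t8'): print(f); tubes('top',cv2.imread(f'pics/{f}.png'),(207,276,322,440))
for f in('scene0','s8'): print(f); tubes('scene',cv2.imread(f'pics/{f}.png'),(150,235,298,400))
E
```

```text
top0
top cap [395.3824 263.5882] 34 [ 0.3771 -0.3225]
top cap [367.4474 265.5526] 38 [ 0.3737 -0.2477]
top cap [343.5    266.4211] 38 [ 0.3728 -0.1841]
t8
top cap [343.6552 266.0345] 29 [ 0.3738 -0.1846]
scene0
scene cap [370.3585 186.2075] 53 [ 0.3775 -0.3236]
scene cap [359.25   200.4808] 52 [ 0.3749 -0.2483]
scene cap [348.9492 212.661 ] 59 [ 0.3749 -0.1859]
scene pink [349.3158 175.7105] 38 [ 0.4588 -0.3275]
scene pink [336.2979 191.6596] 47 [ 0.4548 -0.2404]
scene pink [326.2444 202.9111] 45 [ 0.4543 -0.1808]
s8
scene cap [370.3585 186.2075] 53 [ 0.3775 -0.3236]
scene cap [359.3878 200.5714] 49 [ 0.3744 -0.2482]
scene cap [349.   212.75] 56 [ 0.3745 -0.1857]
scene pink [349.4 176.4] 35 [ 0.4569 -0.3249]
```

drive_tool:
  increments:
    - {"grip": 0,"tx": 0.041,"ty": 0.026,"tz": 0,"turn": 0.6}
    - {"grip": 0,"tx": 0.041,"ty": 0.026,"tz": 0,"turn": 0.6}
    - {"grip": 0,"tx": 0.041,"ty": 0.026,"tz": 0,"turn": 0.6}
    - {"grip": 0,"tx": 0.041,"ty": 0.026,"tz": -0.1,"turn": 0.6}
    - {"grip": 0,"tx": 0.041,"ty": 0.026,"tz": -0.2,"turn": 0.6}
    - {"grip": 0,"tx": 0.041,"ty": 0.026,"tz": -0.4,"turn": 0.6}
    - {"grip": 0,"tx": 0.041,"ty": 0.026,"tz": -0.4,"turn": 0.6}
    - {"grip": 0,"tx": 0.041,"ty": 0.026,"tz": -0.4,"turn": 0.6}
  newtons: 12

```text
clock: 12.25
position: [0.4226, -0.1775, 0.0835]
ee_rot: [0.063, -3.134, -0.026]
force: [-0.6, -0.0, 0.5]
width: 0.504
```

Run:
```python
from h import *
o=observe();print(o['position'],J(),o['width'],o['joints'])
a=snap('scene','s9.png')[:,:,::-1]; tubes('scene',a,(150,235,298,400))
```

```text
[ 0.4226 -0.1775  0.0835] -267.6787064837041 0.5038472302779302 [ 0.7435  0.4306 -0.5769  2.084   0.3265  0.7277  1.5707]
scene cap [370.3585 186.2075] 53 [ 0.3775 -0.3236]
scene cap [359.25   200.4808] 52 [ 0.3749 -0.2483]
scene cap [349.0526 212.6842] 57 [ 0.3745 -0.186 ]
```

drive_tool:
  increments:
    - {"grip": 0,"tx": 0.003,"ty": -0.0125,"tz": -0.04,"turn": 0}
    - {"grip": 0,"tx": 0.003,"ty": -0.0125,"tz": -0.1,"turn": 0}
    - {"grip": 0,"tx": 0.003,"ty": -0.0125,"tz": -0.15,"turn": 0}
    - {"grip": 0,"tx": 0.003,"ty": -0.0125,"tz": -0.184,"turn": 0}
    - {"grip": 0,"tx": 0.003,"ty": -0.0125,"tz": -0.184,"turn": 0}
    - {"grip": 0,"tx": 0.003,"ty": -0.0125,"tz": -0.184,"turn": 0}
    - {"grip": 1,"tx": 0.003,"ty": -0.0125,"tz": -0.184,"turn": 0}
    - {"grip": 1,"tx": 0.003,"ty": -0.0125,"tz": -0.184,"turn": 0}
    - {"grip": 1,"tx": 0.003,"ty": -0.0125,"tz": -0.184,"turn": 0}
    - {"grip": 1,"tx": 0.003,"ty": -0.0125,"tz": -0.184,"turn": 0}
    - {"grip": 1,"tx": 0.003,"ty": -0.0125,"tz": -0.184,"turn": 0}
    - {"grip": 1,"tx": 0.003,"ty": -0.0125,"tz": -0.184,"turn": 0}

```text
clock: 13.5
position: [0.426, -0.1832, 0.0127]
ee_rot: [0.065, -3.138, -0.023]
force: [-0.5, -0.1, 8.6]
width: 0.318
```

drive_tool:
  increments:
    - {"grip": 1,"tx": 0,"ty": 0,"tz": 0,"turn": 0}
    - {"grip": 1,"tx": 0,"ty": 0,"tz": 0.05,"turn": 0}
    - {"grip": 1,"tx": 0,"ty": 0,"tz": 0.15,"turn": 0}
    - {"grip": 1,"tx": 0,"ty": 0,"tz": 0.27,"turn": 0}
    - {"grip": 1,"tx": 0,"ty": 0,"tz": 0.4,"turn": 0}
    - {"grip": 1,"tx": 0,"ty": 0,"tz": 0.45,"turn": 0}

```text
clock: 14.1
position: [0.4275, -0.1832, 0.1968]
ee_rot: [-0.065, 3.139, 0.02]
force: [-0.1, 0.4, -1.1]
width: 0.313
```

Run:
```python
from h import *
o=observe();print(o['position'],J(),o['width'],o['force'])
a=snap('scene','s10.png')[:,:,::-1]; tubes('scene',a,(130,250,250,400))
```

```text
[ 0.4275 -0.1832  0.1968] 92.38102957507908 0.3127434936591386 [-0.1169  0.4099 -1.0688]
scene cap [292.2758 146.0641] 359 [ 0.6983 -0.3355]
scene cap [354.5143 169.4857] 70 [ 0.459 -0.361]
scene cap [378.8776 183.7959] 49 [ 0.3605 -0.3495]
scene cap [359.25   200.4808] 52 [ 0.3749 -0.2483]
```

Run:
```python
from h import *
w=onz('scene',[(354.51,169.49)],.207)[0];p=observe()['position'];print(w,w-p)
O=np.array([.444,.0309]);X=np.array([.9971,.0766]);Y=np.array([-.0766,.9971])
for xo in(.118,.125): print(xo,O+xo*X, 'lane z',.028+(xo-.019)*np.tan(np.radians(8)))
```

```text
[ 0.3744 -0.1805  0.207 ] [-0.0541  0.0031  0.0085]
0.118 [0.5617 0.0399] lane z 0.04191354263553675
0.125 [0.5686 0.0405] lane z 0.0428973284784535
```

drive_tool:
  increments:
    - {"grip": 1,"tx": 0.336,"ty": 0.549,"tz": 0,"turn": -1}
    - {"grip": 1,"tx": 0.336,"ty": 0.549,"tz": 0,"turn": -1}
    - {"grip": 1,"tx": 0.336,"ty": 0.549,"tz": 0,"turn": -1}
    - {"grip": 1,"tx": 0.336,"ty": 0.549,"tz": 0,"turn": -1}
    - {"grip": 1,"tx": 0.336,"ty": 0.549,"tz": 0,"turn": -1}
    - {"grip": 1,"tx": 0.336,"ty": 0.549,"tz": 0,"turn": -1}
    - {"grip": 1,"tx": 0.336,"ty": 0.549,"tz": 0,"turn": -1}
    - {"grip": 1,"tx": 0.336,"ty": 0.549,"tz": 0,"turn": -1}
    - {"grip": 1,"tx": 0.336,"ty": 0.549,"tz": 0,"turn": -1}

```text
clock: 15.05
position: [0.5625, 0.0365, 0.1979]
ee_rot: [1.51, 2.745, 0.011]
force: [0.3, 0.4, -0.3]
width: 0.317
```

drive_tool:
  increments:
    - {"grip": 1,"tx": 0,"ty": 0,"tz": 0,"turn": -0.46}
    - {"grip": 1,"tx": 0,"ty": 0,"tz": 0,"turn": -0.46}
    - {"grip": 1,"tx": 0,"ty": 0,"tz": 0,"turn": -0.46}
    - {"grip": 1,"tx": 0,"ty": 0,"tz": 0,"turn": -0.46}
    - {"grip": 1,"tx": 0,"ty": 0,"tz": 0,"turn": -0.46}

```text
clock: 15.55
position: [0.5623, 0.0363, 0.1977]
ee_rot: [2.116, 2.309, 0.007]
force: [0.3, -0.7, -0.3]
width: 0.314
```

Run:
```python
from h import *
o=observe();print(o['position'],J(),o['width'],o['force'])
d=o['position'][:2]-[.444,.0309];print(1e3*d@[.9971,.0766],1e3*d@[-.0766,.9971])
```

```text
[0.5623 0.0363 0.1977] 4.982412320461833 0.314239725215402 [ 0.2716 -0.6902 -0.2669]
118.32768985698704 -3.7037997259381923
```

drive_tool:
  increments:
    - {"grip": 1,"tx": 0,"ty": 0,"tz": -0.12,"turn": 0}
    - {"grip": 1,"tx": 0,"ty": 0,"tz": -0.22,"turn": 0}
    - {"grip": 1,"tx": 0,"ty": 0,"tz": -0.3,"turn": 0}
    - {"grip": 1,"tx": 0,"ty": 0,"tz": -0.34,"turn": 0}
    - {"grip": 1,"tx": 0,"ty": 0,"tz": -0.352,"turn": 0}
    - {"grip": 1,"tx": 0,"ty": 0,"tz": -0.358,"turn": 0}
    - {"grip": 1,"tx": 0,"ty": 0,"tz": -0.358,"turn": 0}

```text
clock: 16.25
position: [0.5628, 0.0364, 0.0551]
ee_rot: [2.114, 2.31, 0.009]
force: [-0.3, 0.8, -0.6]
width: 0.317
```

drive_tool:
  increments:
    - {"grip": 1,"tx": 0,"ty": 0,"tz": -0.004,"turn": 0}
    - {"grip": 1,"tx": 0,"ty": 0,"tz": -0.008,"turn": 0}
    - {"grip": 1,"tx": 0,"ty": 0,"tz": -0.008,"turn": 0}

```text
clock: 16.55
position: [0.5631, 0.0363, 0.0524]
ee_rot: [2.114, 2.31, 0.009]
force: [0.1, 0.1, -1.3]
width: 0.321
```

drive_tool:
  increments:
    - {"grip": 1,"tx": 0,"ty": 0,"tz": -0.004,"turn": 0}
    - {"grip": 1,"tx": 0,"ty": 0,"tz": -0.007,"turn": 0}
    - {"grip": 1,"tx": 0,"ty": 0,"tz": -0.007,"turn": 0}

```text
clock: 16.85
position: [0.5635, 0.0364, 0.0504]
ee_rot: [2.114, 2.309, 0.01]
force: [-2.6, -1.0, 9.3]
width: 0.32
```

drive_tool:
  increments:
    - {"grip": 0.25,"tx": 0,"ty": 0,"tz": 0.005,"turn": 0}
    - {"grip": 0.2,"tx": 0,"ty": 0,"tz": 0.007,"turn": 0}
    - {"grip": 0.1,"tx": 0,"ty": 0,"tz": 0.01,"turn": 0}
    - {"grip": 0,"tx": 0,"ty": 0,"tz": 0.01,"turn": 0}
    - {"grip": 0,"tx": 0,"ty": 0,"tz": 0.04,"turn": 0}
    - {"grip": 0,"tx": 0,"ty": 0,"tz": 0.1,"turn": 0}
    - {"grip": 0,"tx": 0,"ty": 0,"tz": 0.2,"turn": 0}
    - {"grip": 0,"tx": 0,"ty": 0,"tz": 0.32,"turn": 0}
    - {"grip": 0,"tx": 0,"ty": 0,"tz": 0.38,"turn": 0}
    - {"grip": 0,"tx": -0.15,"ty": -0.12,"tz": 0.38,"turn": 0.2}
    - {"grip": 0,"tx": -0.25,"ty": -0.25,"tz": 0.38,"turn": 0.5}
    - {"grip": 0,"tx": -0.34,"ty": -0.36,"tz": 0.38,"turn": 1}
    - {"grip": 0,"tx": -0.34,"ty": -0.48,"tz": 0.38,"turn": 1}
    - {"grip": 0,"tx": -0.34,"ty": -0.58,"tz": 0.38,"turn": 1}
    - {"grip": 0,"tx": -0.34,"ty": -0.58,"tz": 0.38,"turn": 1}
    - {"grip": 0,"tx": -0.34,"ty": -0.58,"tz": 0.38,"turn": 1}
    - {"grip": 0,"tx": -0.34,"ty": -0.58,"tz": 0.38,"turn": 1}
    - {"grip": 0,"tx": -0.34,"ty": -0.58,"tz": 0.38,"turn": 1}

```text
clock: 18.65
position: [0.4273, -0.1962, 0.203]
ee_rot: [0.677, 3.06, 0.018]
force: [0.2, -0.3, -0.3]
width: 0.501
```

Run:
```python
from h import *
o=observe();print(o['position'],J(),o['width'],o['force'])
a=snap('scene','s11.png')[:,:,::-1]; tubes('scene',a,(150,250,298,400)); 
t=snap('top','t11.png')[:,:,::-1]; tubes('top',t,(150,276,225,440))
cv2.imwrite('pics/c11.png',np.hstack([cv2.resize(t[150:280,220:440],(440,260)),cv2.resize(a[140:300,200:400],(325,260))]))
```

```text
[ 0.4273 -0.1962  0.203 ] 65.05705535001567 0.5010822347890939 [ 0.1997 -0.3401 -0.3007]
scene cap [379.2391 183.587 ] 46 [ 0.36  -0.351]
scene cap [359.25   200.4808] 52 [ 0.3749 -0.2483]
top cap [385.9675 155.2114] 123 [ 0.6669 -0.3062]
top cap [242.6286 231.2   ] 35 [0.47   0.0802]
```

View pics/c11.png

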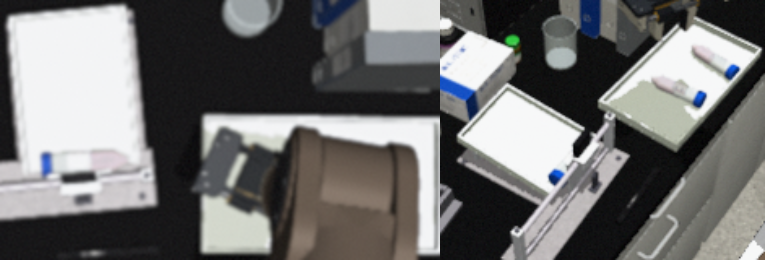

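Tube 1 lies against the gate with its cap to the left (top crop (45,163)). Tube 3 was knocked to about (0.36,-0.35). Tube 2 is unmoved, so I'll pick it next.

drive_tool:
  increments:
    - {"grip": 0,"tx": -0.005,"ty": -0.118,"tz": 0,"turn": 0.5}
    - {"grip": 0,"tx": -0.005,"ty": -0.118,"tz": 0,"turn": 0.5}
    - {"grip": 0,"tx": -0.005,"ty": -0.118,"tz": -0.1,"turn": 0.5}
    - {"grip": 0,"tx": -0.005,"ty": -0.118,"tz": -0.2,"turn": 0.5}
    - {"grip": 0,"tx": -0.005,"ty": -0.118,"tz": -0.3,"turn": 0.5}
    - {"grip": 0,"tx": -0.005,"ty": -0.118,"tz": -0.35,"turn": 0.5}
    - {"grip": 0,"tx": -0.005,"ty": -0.118,"tz": -0.35,"turn": 0.5}
    - {"grip": 0,"tx": -0.005,"ty": -0.118,"tz": -0.35,"turn": 0.5}

```text
clock: 19.55
position: [0.4261, -0.2421, 0.0635]
ee_rot: [-0.134, 3.135, 0.02]
force: [-0.1, -0.0, 0.3]
width: 0.501
```

Run:
```python
from h import *
o=observe();print(o['position'],J(),o['width'])
a=snap('scene','s12.png')[:,:,::-1]; tubes('scene',a,(150,235,298,400));
```

```text
[ 0.4261 -0.2421  0.0635] 94.89458775684378 0.5008251217757798
scene cap [379.2391 183.587 ] 46 [ 0.36  -0.351]
scene cap [359.3878 200.5714] 49 [ 0.3744 -0.2482]
```

drive_tool:
  increments:
    - {"grip": 0,"tx": -0.005,"ty": -0.004,"tz": -0.06,"turn": 0}
    - {"grip": 0,"tx": -0.005,"ty": -0.004,"tz": -0.11,"turn": 0}
    - {"grip": 0,"tx": -0.005,"ty": -0.004,"tz": -0.13,"turn": 0}
    - {"grip": 0,"tx": -0.005,"ty": -0.004,"tz": -0.13,"turn": 0}
    - {"grip": 0.3,"tx": -0.005,"ty": -0.004,"tz": -0.13,"turn": 0}
    - {"grip": 1,"tx": -0.005,"ty": -0.004,"tz": -0.13,"turn": 0}
    - {"grip": 1,"tx": -0.005,"ty": -0.004,"tz": -0.13,"turn": 0}
    - {"grip": 1,"tx": -0.005,"ty": -0.004,"tz": -0.13,"turn": 0}
    - {"grip": 1,"tx": -0.005,"ty": -0.004,"tz": -0.13,"turn": 0}
    - {"grip": 1,"tx": -0.005,"ty": -0.004,"tz": -0.13,"turn": 0}
    - {"grip": 1,"tx": -0.005,"ty": -0.004,"tz": -0.13,"turn": 0}

```text
clock: 20.7
position: [0.4252, -0.2444, 0.0128]
ee_rot: [-0.134, 3.132, 0.018]
force: [-0.4, -0.2, 6.8]
width: 0.313
```

drive_tool:
  increments:
    - {"grip": 1,"tx": 0,"ty": 0,"tz": 0.05,"turn": 0}
    - {"grip": 1,"tx": 0,"ty": 0,"tz": 0.15,"turn": 0}
    - {"grip": 1,"tx": 0,"ty": 0,"tz": 0.27,"turn": 0}
    - {"grip": 1,"tx": 0,"ty": 0,"tz": 0.4,"turn": 0}
    - {"grip": 1,"tx": 0,"ty": 0,"tz": 0.46,"turn": 0}
    - {"grip": 1,"tx": 0,"ty": 0,"tz": 0.46,"turn": 0}

```text
clock: 21.3
position: [0.4273, -0.2452, 0.2009]
ee_rot: [-0.133, 3.126, 0.011]
force: [0.6, 1.1, -1.2]
width: 0.316
```

Run:
```python
from h import *
o=observe();print(o['position'],J(),o['width'],o['force'])
a=snap('scene','s13.png')[:,:,::-1]; p=o['position']
for x in tubes('scene',a,(130,250,310,400)):
    if x[0]=='cap': print(onz('scene',[x[1]],p[2]+.009)[0]-p)
```

```text
[ 0.4273 -0.2452  0.2009] 94.87948975250967 0.31554604673502273 [ 0.6354  1.0825 -1.2273]
scene cap [366.4627 155.0746] 67 [ 0.4624 -0.4476]
scene cap [379.2391 183.587 ] 46 [ 0.36  -0.351]
scene pink [360.0968 173.4516] 31 [ 0.4353 -0.3578]
[-0.0515 -0.0031  0.009 ]
[-0.1351  0.0756  0.009 ]
```

drive_tool:
  increments:
    - {"grip": 1,"tx": 0.336,"ty": 0.71,"tz": 0,"turn": -1}
    - {"grip": 1,"tx": 0.336,"ty": 0.71,"tz": 0,"turn": -1}
    - {"grip": 1,"tx": 0.336,"ty": 0.71,"tz": 0,"turn": -1}
    - {"grip": 1,"tx": 0.336,"ty": 0.71,"tz": 0,"turn": -1}
    - {"grip": 1,"tx": 0.336,"ty": 0.71,"tz": 0,"turn": -1}
    - {"grip": 1,"tx": 0.336,"ty": 0.71,"tz": 0,"turn": -1}
    - {"grip": 1,"tx": 0.336,"ty": 0.71,"tz": 0,"turn": -1}
    - {"grip": 1,"tx": 0.336,"ty": 0.71,"tz": 0,"turn": -1}
    - {"grip": 1,"tx": 0.336,"ty": 0.71,"tz": 0,"turn": -1}
    - {"grip": 1,"tx": 0.336,"ty": 0.71,"tz": 0,"turn": -1}

```text
clock: 22.35
position: [0.5595, 0.038, 0.1973]
ee_rot: [1.445, 2.777, 0.001]
force: [-0.8, -0.3, 0.1]
width: 0.315
```

drive_tool:
  increments:
    - {"grip": 1,"tx": 0,"ty": 0,"tz": 0,"turn": -0.51}
    - {"grip": 1,"tx": 0,"ty": 0,"tz": 0,"turn": -0.51}
    - {"grip": 1,"tx": 0,"ty": 0,"tz": 0,"turn": -0.51}
    - {"grip": 1,"tx": 0,"ty": 0,"tz": 0,"turn": -0.51}
    - {"grip": 1,"tx": 0,"ty": 0,"tz": -0.1,"turn": -0.51}
    - {"grip": 1,"tx": 0,"ty": 0,"tz": -0.2,"turn": -0.51}
    - {"grip": 1,"tx": 0,"ty": 0,"tz": -0.3,"turn": -0.51}
    - {"grip": 1,"tx": 0,"ty": 0,"tz": -0.35,"turn": -0.51}
    - {"grip": 1,"tx": 0,"ty": 0,"tz": -0.36,"turn": -0.51}
    - {"grip": 1,"tx": 0,"ty": 0,"tz": -0.36,"turn": -0.51}

```text
clock: 23.35
position: [0.559, 0.0367, 0.053]
ee_rot: [2.128, 2.298, -0.006]
force: [-0.4, 0.0, 0.8]
width: 0.316
```

Run:
```python
from h import *
o=observe();print(o['position'],J(),o['width'],o['force'])
d=o['position'][:2]-[.444,.0309];print(1e3*d@[.9971,.0766],1e3*d@[-.0766,.9971])
```

```text
[0.559  0.0367 0.053 ] 4.391149238613011 0.3162950148615918 [-0.3856  0.0364  0.8451]
115.13109632402022 -3.0558193823051187
```

drive_tool:
  increments:
    - {"grip": 1,"tx": 0.004,"ty": 0,"tz": -0.004,"turn": 0}
    - {"grip": 1,"tx": 0.004,"ty": 0,"tz": -0.008,"turn": 0}
    - {"grip": 1,"tx": 0.004,"ty": 0,"tz": -0.008,"turn": 0}

```text
clock: 23.65
position: [0.5616, 0.0364, 0.0508]
ee_rot: [2.127, 2.296, -0.003]
force: [0.6, -0.5, 1.8]
width: 0.316
```

Near or just in contact. I'll release it and return above tube 3.

drive_tool:
  increments:
    - {"grip": 0.25,"tx": 0,"ty": 0,"tz": 0.002,"turn": 0}
    - {"grip": 0.2,"tx": 0,"ty": 0,"tz": 0.006,"turn": 0}
    - {"grip": 0.1,"tx": 0,"ty": 0,"tz": 0.01,"turn": 0}
    - {"grip": 0,"tx": 0,"ty": 0,"tz": 0.01,"turn": 0}
    - {"grip": 0,"tx": 0,"ty": 0,"tz": 0.04,"turn": 0}
    - {"grip": 0,"tx": 0,"ty": 0,"tz": 0.1,"turn": 0}
    - {"grip": 0,"tx": 0,"ty": 0,"tz": 0.2,"turn": 0}
    - {"grip": 0,"tx": 0,"ty": 0,"tz": 0.32,"turn": 0}
    - {"grip": 0,"tx": 0,"ty": 0,"tz": 0.38,"turn": 0}
    - {"grip": 0,"tx": -0.15,"ty": -0.12,"tz": 0.38,"turn": 0.2}
    - {"grip": 0,"tx": -0.25,"ty": -0.25,"tz": 0.38,"turn": 0.5}
    - {"grip": 0,"tx": -0.34,"ty": -0.36,"tz": 0.38,"turn": 1}
    - {"grip": 0,"tx": -0.34,"ty": -0.48,"tz": 0.38,"turn": 1}
    - {"grip": 0,"tx": -0.36,"ty": -0.6,"tz": 0.38,"turn": 1}
    - {"grip": 0,"tx": -0.36,"ty": -0.8,"tz": 0.38,"turn": 1}
    - {"grip": 0,"tx": -0.36,"ty": -0.95,"tz": 0.38,"turn": 1}
    - {"grip": 0,"tx": -0.36,"ty": -0.95,"tz": 0.38,"turn": 1}
    - {"grip": 0,"tx": -0.36,"ty": -0.95,"tz": 0.38,"turn": 1}
    - {"grip": 0,"tx": -0.36,"ty": -0.95,"tz": 0.38,"turn": 1}
    - {"grip": 0,"tx": -0.36,"ty": -0.95,"tz": 0.38,"turn": 1}

```text
clock: 25.65
position: [0.4166, -0.3461, 0.2031]
ee_rot: [0.702, 3.051, 0.005]
force: [0.4, 0.7, -0.3]
width: 0.504
```

Run:
```python
from h import *
o=observe();print(o['position'],J(),o['width'],o['force'])
a=snap('scene','s14.png')[:,:,::-1]; tubes('scene',a,(150,250,298,400)); 
t=snap('top','t14.png')[:,:,::-1]; tubes('top',t,(200,276,225,330))
print('hidden lane caps scene:'); tubes('scene',a,(190,260,210,310))
```

```text
[ 0.4166 -0.3461  0.2031] 64.09877874140452 0.5043337200926367 [ 0.4422  0.7204 -0.2851]
scene cap [379.234  183.6809] 47 [ 0.3598 -0.3507]
top cap [241.5823 225.2025] 79 [0.4859 0.0828]
hidden lane caps scene:
scene cap [216.6753 200.513 ] 154 [0.7382 0.0153]
scene cap [265.3846 245.6643] 143 [0.5042 0.0634]
```

drive_tool:
  increments:
    - {"grip": 0,"tx": -0.012,"ty": -0.022,"tz": 0,"turn": 0.348}
    - {"grip": 0,"tx": -0.012,"ty": -0.022,"tz": 0,"turn": 0.348}
    - {"grip": 0,"tx": -0.012,"ty": -0.022,"tz": -0.1,"turn": 0.348}
    - {"grip": 0,"tx": -0.012,"ty": -0.022,"tz": -0.2,"turn": 0.348}
    - {"grip": 0,"tx": -0.012,"ty": -0.022,"tz": -0.3,"turn": 0.348}
    - {"grip": 0,"tx": -0.012,"ty": -0.022,"tz": -0.35,"turn": 0.348}
    - {"grip": 0,"tx": -0.012,"ty": -0.022,"tz": -0.35,"turn": 0.348}
    - {"grip": 0,"tx": -0.012,"ty": -0.022,"tz": -0.35,"turn": 0.348}

```text
clock: 26.55
position: [0.4141, -0.3497, 0.064]
ee_rot: [0.125, 3.128, 0.011]
force: [-0.3, -0.0, 0.4]
width: 0.503
```

Run:
```python
from h import *
o=observe();print(o['position'],J(),o['width'])
a=snap('scene','s15.png')[:,:,::-1]; tubes('scene',a,(150,235,298,400));
```

```text
[ 0.4141 -0.3497  0.064 ] 85.4126405044774 0.5028516776002526
scene cap [379.234  183.6809] 47 [ 0.3598 -0.3507]
```

drive_tool:
  increments:
    - {"grip": 0,"tx": -0.008,"ty": -0.014,"tz": -0.04,"turn": 0}
    - {"grip": 0,"tx": -0.008,"ty": -0.014,"tz": -0.1,"turn": 0}
    - {"grip": 0,"tx": -0.008,"ty": -0.014,"tz": -0.13,"turn": 0}
    - {"grip": 0,"tx": -0.008,"ty": -0.014,"tz": -0.13,"turn": 0}
    - {"grip": 0.3,"tx": -0.008,"ty": -0.014,"tz": -0.13,"turn": 0}
    - {"grip": 1,"tx": -0.008,"ty": -0.014,"tz": -0.13,"turn": 0}
    - {"grip": 1,"tx": -0.008,"ty": -0.014,"tz": -0.13,"turn": 0}
    - {"grip": 1,"tx": -0.008,"ty": -0.014,"tz": -0.13,"turn": 0}
    - {"grip": 1,"tx": -0.008,"ty": -0.014,"tz": -0.13,"turn": 0}
    - {"grip": 1,"tx": -0.008,"ty": -0.014,"tz": -0.13,"turn": 0}
    - {"grip": 1,"tx": -0.008,"ty": -0.014,"tz": -0.13,"turn": 0}

```text
clock: 27.7
position: [0.412, -0.3564, 0.0135]
ee_rot: [0.126, 3.126, 0.008]
force: [-0.4, 0.8, 7.2]
width: 0.321
```

drive_tool:
  increments:
    - {"grip": 1,"tx": 0,"ty": 0,"tz": 0.05,"turn": 0}
    - {"grip": 1,"tx": 0,"ty": 0,"tz": 0.15,"turn": 0}
    - {"grip": 1,"tx": 0,"ty": 0,"tz": 0.27,"turn": 0}
    - {"grip": 1,"tx": 0,"ty": 0,"tz": 0.4,"turn": 0}
    - {"grip": 1,"tx": 0,"ty": 0,"tz": 0.46,"turn": 0}
    - {"grip": 1,"tx": 0,"ty": 0,"tz": 0.46,"turn": 0}

```text
clock: 28.3
position: [0.4139, -0.3577, 0.2019]
ee_rot: [0.126, 3.12, 0.001]
force: [0.9, 0.8, -0.1]
width: 0.319
```

Run:
```python
from h import *
o=observe();print(o['position'],J(),o['width'],o['force'])
a=snap('scene','s16.png')[:,:,::-1]; p=o['position']
for x in tubes('scene',a,(130,250,330,410)):
    if x[0]=='cap': print(onz('scene',[x[1]],p[2]+.009)[0]-p)
```

```text
[ 0.4139 -0.3577  0.2019] 85.37881449734738 0.31931483318493775 [ 0.8925  0.759  -0.0836]
scene cap [388.0658 139.1316] 76 [ 0.4421 -0.5682]
[-0.0551  0.0122  0.009 ]
```

drive_tool:
  increments:
    - {"grip": 1,"tx": 0.4,"ty": 0.982,"tz": 0,"turn": -1}
    - {"grip": 1,"tx": 0.4,"ty": 0.982,"tz": 0,"turn": -1}
    - {"grip": 1,"tx": 0.4,"ty": 0.982,"tz": 0,"turn": -1}
    - {"grip": 1,"tx": 0.4,"ty": 0.982,"tz": 0,"turn": -1}
    - {"grip": 1,"tx": 0.4,"ty": 0.982,"tz": 0,"turn": -1}
    - {"grip": 1,"tx": 0.4,"ty": 0.982,"tz": 0,"turn": -1}
    - {"grip": 1,"tx": 0.4,"ty": 0.982,"tz": 0,"turn": -1}
    - {"grip": 1,"tx": 0.4,"ty": 0.982,"tz": 0,"turn": -1}
    - {"grip": 1,"tx": 0.4,"ty": 0.982,"tz": 0,"turn": -1}
    - {"grip": 1,"tx": 0.4,"ty": 0.982,"tz": 0,"turn": -1}
    - {"grip": 1,"tx": 0.4,"ty": 0.982,"tz": 0,"turn": -1}
    - {"grip": 1,"tx": 0.4,"ty": 0.982,"tz": 0,"turn": -1}

```text
clock: 29.55
position: [0.5717, 0.0341, 0.1982]
ee_rot: [1.673, 2.643, -0.013]
force: [-0.9, -1.2, -0.3]
width: 0.32
```

drive_tool:
  increments:
    - {"grip": 1,"tx": 0,"ty": 0,"tz": 0,"turn": -0.35}
    - {"grip": 1,"tx": 0,"ty": 0,"tz": 0,"turn": -0.35}
    - {"grip": 1,"tx": 0,"ty": 0,"tz": 0,"turn": -0.35}
    - {"grip": 1,"tx": 0,"ty": 0,"tz": -0.1,"turn": -0.35}
    - {"grip": 1,"tx": 0,"ty": 0,"tz": -0.2,"turn": -0.35}
    - {"grip": 1,"tx": 0,"ty": 0,"tz": -0.3,"turn": -0.35}
    - {"grip": 1,"tx": 0,"ty": 0,"tz": -0.35,"turn": -0.35}
    - {"grip": 1,"tx": 0,"ty": 0,"tz": -0.355,"turn": -0.35}
    - {"grip": 1,"tx": 0,"ty": 0,"tz": -0.355,"turn": -0.35}

```text
clock: 30.45
position: [0.5714, 0.0323, 0.0562]
ee_rot: [2.13, 2.293, -0.019]
force: [-0.4, 0.4, 0.3]
width: 0.312
```

Run:
```python
from h import *
o=observe();print(o['position'],J(),o['width'],o['force'])
d=o['position'][:2]-[.444,.0309];print(1e3*d@[.9971,.0766],1e3*d@[-.0766,.9971])
```

```text
[0.5714 0.0323 0.0562] 4.200637800235782 0.3124593364475346 [-0.382   0.4014  0.2657]
127.14069299708541 -8.357295094446876
```

drive_tool:
  increments:
    - {"grip": 1,"tx": 0.003,"ty": 0.006,"tz": -0.005,"turn": 0}
    - {"grip": 1,"tx": 0.003,"ty": 0.006,"tz": -0.011,"turn": 0}
    - {"grip": 1,"tx": 0.003,"ty": 0.006,"tz": -0.011,"turn": 0}

```text
clock: 30.75
position: [0.5738, 0.0346, 0.053]
ee_rot: [2.129, 2.291, -0.016]
force: [0.7, -0.1, 3.5]
width: 0.314
```

drive_tool:
  increments:
    - {"grip": 0.25,"tx": 0,"ty": 0,"tz": 0.001,"turn": 0}
    - {"grip": 0.2,"tx": 0,"ty": 0,"tz": 0.005,"turn": 0}
    - {"grip": 0.15,"tx": 0,"ty": 0,"tz": 0.01,"turn": 0}
    - {"grip": 0.1,"tx": 0,"ty": 0,"tz": 0.01,"turn": 0}
    - {"grip": 0.1,"tx": 0,"ty": 0,"tz": 0.04,"turn": 0}
    - {"grip": 0.1,"tx": 0,"ty": 0,"tz": 0.1,"turn": 0}
    - {"grip": 0.1,"tx": 0,"ty": 0,"tz": 0.2,"turn": 0}
    - {"grip": 0,"tx": 0,"ty": 0,"tz": 0.32,"turn": 0}
    - {"grip": 0,"tx": 0,"ty": 0,"tz": 0.38,"turn": 0}
    - {"grip": 0,"tx": -0.15,"ty": -0.12,"tz": 0.38,"turn": 0.2}
    - {"grip": 0,"tx": -0.25,"ty": -0.25,"tz": 0.38,"turn": 0.5}
    - {"grip": 0,"tx": -0.34,"ty": -0.36,"tz": 0.38,"turn": 1}
    - {"grip": 0,"tx": -0.34,"ty": -0.48,"tz": 0.38,"turn": 1}
    - {"grip": 0,"tx": -0.36,"ty": -0.6,"tz": 0.38,"turn": 1}
    - {"grip": 0,"tx": -0.36,"ty": -0.8,"tz": 0.38,"turn": 1}
    - {"grip": 0,"tx": -0.36,"ty": -0.95,"tz": 0.38,"turn": 1}
    - {"grip": 0,"tx": -0.36,"ty": -0.95,"tz": 0.38,"turn": 1}
    - {"grip": 0,"tx": -0.36,"ty": -0.95,"tz": 0.38,"turn": 1}
    - {"grip": 0,"tx": -0.36,"ty": -0.95,"tz": 0.38,"turn": 1}

```text
clock: 32.65
position: [0.4275, -0.352, 0.2056]
ee_rot: [0.709, 3.043, -0.007]
force: [0.6, 0.3, -0.2]
width: 0.501
```

Run:
```python
from h import *
o=observe();print(o['position'],o['force'])
a=snap('scene','s17.png')[:,:,::-1]; t=snap('top','t17.png')[:,:,::-1]
tubes('top',t,(190,276,225,330)); tubes('scene',a,(150,235,298,400))
cv2.imwrite('pics/c17.png',np.hstack([cv2.resize(t[145:265,215:305],(420,560),interpolation=cv2.INTER_CUBIC)[:, :],cv2.resize(a[170:310,205:300],(380,560),interpolation=cv2.INTER_CUBIC)]))
```

```text
[ 0.4275 -0.352   0.2056] [ 0.6279  0.278  -0.1732]
top cap [240.84  218.872] 125 [0.5026 0.0845]
```

View pics/c17.png

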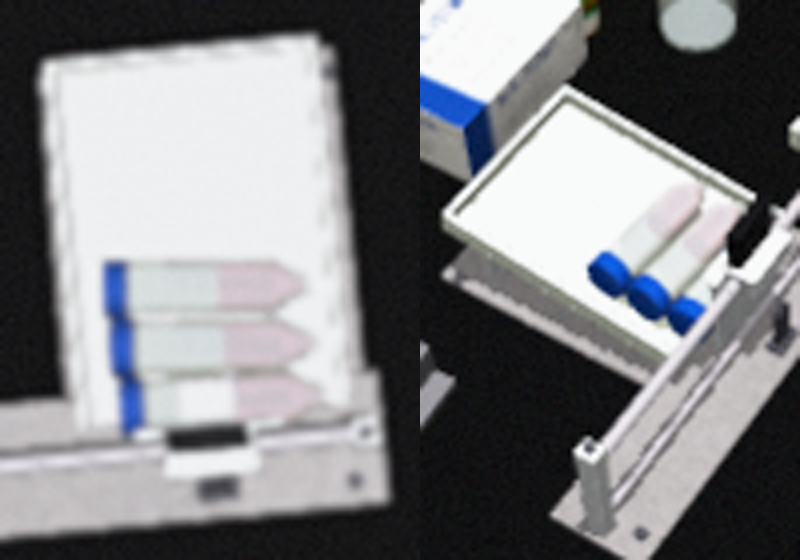

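All three tubes lie in one layer behind the gate, caps to the left. The hook is centred near crop 212 and the pointer near 219. As a last check I'll compare gate position and tube rest between frames.

Run:
```python
from h import *
F=lambda w:(1e3*(w[:2]-[.444,.0309])@np.array([[.9971,-.0766],[.0766,.9971]]))
def span(row,c0,dark):
    r=row if not dark else -row; base=np.median(np.r_[r[:4],r[-4:]]);th=(base+r.max())/2
    k=np.where(r>th)[0];a,b=k[0],k[-1]
    return c0+a-(r[a]-th)/(r[a]-r[a-1]),c0+b+(r[b]-th)/(r[b]-r[b+1])
for f in('t8','t17'):
    t=cv2.imread(f'pics/{f}.png').astype(float).mean(2)
    for n,r,z,d in(('lip',243,.094,0),('lip',244,.094,0),('ptr',249,.008,1),('ptr',250,.008,1)):
        a,b=span(t[r,245:277],245,d);A=F(onz('top',[(a,r)],z)[0]);B=F(onz('top',[(b,r)],z)[0]);print(f,n,A[1],B[1],'mid',(A[1]+B[1])/2)
p=cv2.imread('pics/t17.png');q=get_image('top')[:,:,::-1]
tubes('top',np.ascontiguousarray(q),(190,276,225,330))
```

```text
t8 lip 24.636082831010448 -24.6212779769535 mid 0.007402427028473824
t8 lip 25.388478499502913 -24.334256879243636 mid 0.5271108101296385
t8 ptr 14.434037791144107 -8.067933984650075 mid 3.1830519032470157
t8 ptr 14.992696258849119 -7.973716150711308 mid 3.5094900540689054
t17 lip 24.692126127123142 -24.674375056349934 mid 0.008875535386604128
t17 lip 25.41960341495207 -24.3087456368438 mid 0.5554288890541361
t17 ptr 14.575611748457707 -8.109222534707174 mid 3.2331946068752666
t17 ptr 15.056302975824947 -7.965678068303575 mid 3.545312453760686
top cap [240.8226 218.9516] 124 [0.5024 0.0846]
```

The gate and tubes are unchanged between frames. The pointer estimates (0.6 to 3.4 mm) scatter, so I'll use one last close look to settle it.

Run:
```python
from h import *
t=np.mean([get_image('top').astype(float) for _ in range(8)],0)[:,:,::-1];s=np.mean([get_image('scene').astype(float) for _ in range(8)],0)[:,:,::-1]
np.save('t.npy',t);np.save('s.npy',s)
f=lambda im:cv2.resize((255*(im/255)**.6).clip(0,255).astype(np.uint8),(400,400),interpolation=cv2.INTER_CUBIC)
cv2.imwrite('pics/p18.png',np.hstack([f(t[235:260,248:273]),f(s[240:265,283:308])]))
```

```text
(no output)
```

View pics/p18.png

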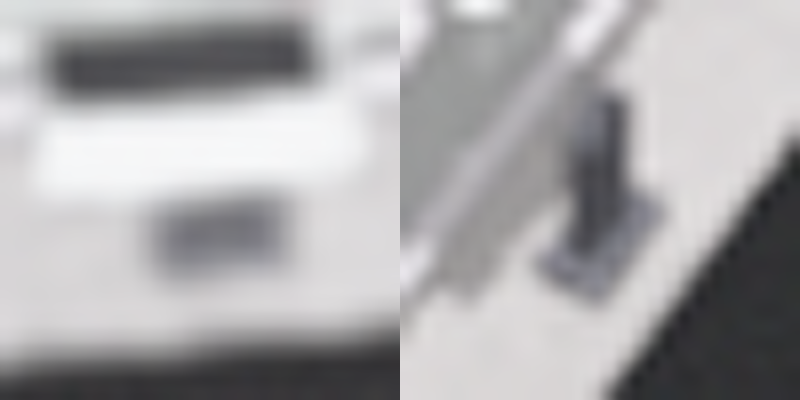

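The close crop shows the pointer's foot centred at top-crop (220,240) and scene-crop (201,236), with the stem top at scene-crop (203,90).

Run:
```python
from h import *
F=lambda w:(1e3*(w[:2]-[.444,.0309])@np.array([[.9971,-.0766],[.0766,.9971]]))
T=lambda u:(np.array(u,float)+.5)/16-.5+[248,235]
S=lambda u:(np.array(u,float)+.5)/16-.5+[283,240]
for z in(.006,.010): print(z,'top foot',F(onz('top',T([(220,240)]),z)[0]),'scene foot',F(onz('scene',S([(201,236)]),z)[0]))
print('tip scene',[F(onz('scene',S([u]),.053)[0]) for u in((203,88),(203,95),(212,98))])
w=tri(S([(201,236)]),T([(220,240)]))[0];print('tri foot',w,F(w[:3]))
```

```text
0.006 top foot [-23.0001   3.0902] scene foot [-20.8977  -0.1439]
0.01 top foot [-22.9892   2.9071] scene foot [-22.3677   2.2946]
tip scene [array([-22.0126,   1.3698]), array([-22.803 ,   2.6653]), array([-24.4767,   2.3963])]
tri foot [0.421  0.0321 0.0111 0.0002] [-22.8818   2.9153]
```

```bash
python3 -c "
from h import *
q=np.ascontiguousarray(get_image('top')[:,:,::-1]);tubes('top',q,(190,276,225,330));print(observe()['clock']);print(sign_off())"
```

```text
top cap [240.824 218.904] 125 [0.5026 0.0846]
33.65
the job is handed in; nothing more can be done
None
```

I hung the gate on the free left part of the rail and slid it to the pointer. I then laid all three tubes behind it with their caps to the left. The job was handed in at 33.65 s, with the robot clear of everything.

- **Tubes:** The last pictures show all three side by side in one layer against the gate, and their cap positions did not change between frames. Each was released about 100 mm up the lane, because the gripper body would have hit the gate any lower, and rolled down gently. One tube was knocked aside during the run; I re-measured it before picking it up.
- **Gate position:** The gate's middle measured about 0 to 1 mm along the rail. The pointer measured about 2 to 3 mm, with single readings from below 0 to over 4 mm. The gate therefore sits roughly 2 mm to the right of the pointer, about the calibration error, and I left it rather than move it with the tubes resting on it. It did not shift when the tubes rolled in.
- **Sliding contact:** For the first 16 mm or so of the slide the vertical force read almost nothing. The gate may have been carried rather than resting on the rail there, but the hook stayed over it. After that I kept it lightly pressed down.
- **Refused call:** One move call was rejected because its rows lacked a "turn" value, and nothing moved. I resent it.
- **Beaker and tape roll:** I never moved near either of them.

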